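# Chock up a stone sculpture base with pry bar and fulcrum

## Task

Leave the heavy stone base with its front edge, the one facing the robot, raised on the wooden chock so that a sling can go under it. Lay the pry bar over the ridge of the fulcrum block with its tip in the recess under that edge, let go, lower the brown covered weight onto the bar's wooden grip until the grip is down on the table and leave it there to hold the base up, then slide the chock under the raised edge beside the bar. Lift the weight off and set it upright on the table, draw the bar out clear of the base, and see that the stone rises and settles slowly, never with a jerk, and that the cotton pot, the eye loupe and the varnish jar stay where they are.

Things in the scene. Friction and masses are not known exactly. Their poses are not given: they have to be found in the camera images.
- stone_base: Grey stone base, 130 (x) x 180 (y) x 48 mm, about 1.5 kg, too wide to grasp, loose on the table. Origin: centre of the underside; x points away from the front edge (at x = -65 mm). Under the front and back edges, full width, is an open recess 16 mm high, 22 mm deep; the foot between them (x -43 to +43 mm) stands on the table. Levered up in front, it tilts about the foot's rear edge.
- bar_mid (a point): Flat steel pry bar, 200 x 24 x 5 mm, 0.25 kg; x points to the tip, z up as it lies. Point: its centre, 100 mm from the tip, 2.5 mm above its underside. The last 40 mm taper, on top, to 2 mm at the tip. A wooden grip, 30 mm wide, covers the rear 75 mm (x -100 to -25 mm); its flat top is 15 mm above the bar's underside. Centre of mass within 12 mm of the point.
- bar_tip (a point): The middle of the pry bar's tip end, 100 mm from bar_mid along x.
- fulcrum_mid (a point): Hardwood fulcrum block, 30 (x) x 50 (y) x 20 mm high, 0.12 kg; half-round ridge (radius 10 mm) along y on top. Point: its centre, 10 mm up. It stands loose in front of the base, about right: ridge near-parallel to the front edge, 37 to 45 mm from it. With the bar's tip 14 mm under the edge the bar can slope about 20 degrees, tip down; with the grip's end pressed to the table it lifts the edge about 16 mm.
- chock_mid (a point): Plain pale wooden chock, a block 110 (x) x 36 (y) x 22 mm (z), 0.08 kg. Point: its centre.
- weight_mid (a point): Brown covered steel weight: a block 32 (x) x 62 (y) x 35 mm high with a small brass knob, 51 mm high in all, 0.48 kg. Point: on its axis, 25.5 mm above its underside. Standing on the bar's grip, 105 to 115 mm behind the fulcrum's ridge, it holds the base up by itself. (The smaller dark weight at the far left is not used.)
- cotton_pot: Aluminium pot of cotton wool balls, 66 mm across, 69 mm high, near one front corner of the base; bystander. Origin: centre of its underside.
- eye_loupe: Black eye loupe, 36 mm across, 39 mm high, near the other front corner of the base; bystander. Origin: centre of its underside.
- varnish_jar: Amber jar with a black cap, 54 mm across, 64 mm high, beside the base; bystander. Origin: centre of its underside.
Mind the look-alikes: they are no part of the job. Leave any purple or red look-alike of the part that bears weight_mid alone.

How it is judged:
By the outcome, as a careful person would: the job done as asked, in the order asked, and still so for the second after the job is handed in, with the robot touching nothing.
It also fails if it takes over 72 s, if anything falls off the work surface, if the arm or the gripper's body presses on something with over 40 N, if the wrist force passes 120 N, or if a joint passes its speed limit or range.

## Robot

A 7-joint arm with a two-finger parallel gripper is mounted at the origin on the work surface; the furniture and walls round the work are solid. World frame = base frame: x ahead of the robot, y to its left, z up, the work surface at z = 0. Lengths are in m, angles in rad, forces in N, time in s.
With the tool pointing down it reaches from about 0.425 to 0.875 m from the base axis. Payload 4.7 kg.
Tool frame: the origin (TCP) lies on the centre line of the jaws, within the pads' length; the fingertips stand 22 mm ahead of it and the grasp point (between the pads) lies 3 mm ahead of it; z points along the fingers, y is the direction in which the jaws open and shut (so a half turn about z gives the same grasp; the last joint's range is limited). The gripper opens to 87 mm and grips with 3 to 60 N. Pads are 19 mm wide; open, the fingers measure 117 mm over their backs; the gripper's body (75 mm by 190 mm) begins 51 mm behind the grasp point.
Start: joints at [1.278, 0.321, -0.07, 1.45, 0.023, 1.371, -0.057], TCP at [0.196, -0.62, 0.211] pointing down, gripper open.
Joint ranges: [-2.86, 2.86], [-0.3, 2.09], [-1.38, 1.24], [0.06, 2.45], [-1.56, 4.7], [0.09, 2.05], [-2.69, 2.69]. Speed limits (rad/s): [2.57, 2.57, 3.14, 3.14, 3.14, 3.14, 3.14].

## Interface

Orientations are given as a rotation vector (axis times angle).
In Python, from bench import ctrl, imaging, close_job, finder gives the robot as it stands. The module is installed in compiled form; this text tells all that it offers.
- The arm moves only by the shell command python3 -m jog 'ROWS' [FORCE]. ROWS is JSON, a list that holds one entry, the list of rows, each a list of 7 numbers: the shift along the tool's x, y, z in cm, then the turn, a rotation vector about the tool's x, y, z in degrees, then the finger opening in cm, from 0 to 8.7. In form: [[[dx, dy, dz, ax, ay, az, claw], ...]]. A call has 1 to 12 rows; each row shifts and turns the commanded pose from where the row before left it, along the tool's axes as they then stand; what a row does not reach is not made up. A row lasts 1/10 s, in which the tool goes at most 50 mm and 8.59 degrees, less where a joint would pass 70% of its speed; a pose out of reach is approached as far as the arm can. A call is refused whole if a number of a shift passes 5 or a number of a turn 8.59, either way. A call with a gripper value outside its range is refused whole. The fingers move at their own pace and stop on an object; FORCE is the grip in N (left out, the last holds). Time passes only in rows, so rows that do not move let the fingers close. It gives the time, the measured TCP pose, the force and the opening at its end, in the units of the state.
- ctrl.get_state(): the state, without advancing time (a new reading comes with each control period).
- imaging.get_image(name): name is "scene" or "top" or "wrist"; returns a dict with "frame" (420x560x3 uint8, red, green, blue), "intrinsics" (3x3 intrinsics, pixels), "pose" (4x4, takes a point from camera to world coordinates). Camera axes: x right, y down, z forward; pixel columns grow to the right and rows downward; lengths in m; the calibration is good to about 2 mm. The wrist camera is an equidistant fisheye: a pixel r from the principal point sees the ray r / f radians off the axis. A picture is of the moment at which its call begins. There is no depth.
- close_job(): hands the job in, once; it reports no verdict.
Trained networks look in the newest picture that a camera, given by its name, has taken for a name from the list of things; names that differ only in an ending like _2 or _b are one class to them, and where a whole thing is asked for, a point or a joint stands for the part that bears it (a point fixed in the world has none). Each returns a list of dicts, best first, with "conf" (0 to 1); they miss things now and then, are a little off and sometimes report something else, mostly with a low value. They report only what shows in the picture. A call takes as long as a camera call. They do not tell look-alikes from the thing itself.
- finder.trace(label, camera): "region" (420x560 bool, what is visible of it) and "point" ([row, column] as shares, 0 to 1, of the picture: columns of its width, rows of its height, amid what is visible of it).
- finder.spot_point(label, camera): "point" ([row, column] as shares, 0 to 1, of the picture: columns of its width, rows of its height: a listed point, or the origin of a listed thing).
The state is a dict: "time": time; "joint_positions": joint angles; "qd": joint speeds; "joint_torque": joint torques, N m; "position": TCP position; "tool_rot": TCP orientation; "ft_force": force on the tool from outside, world axes, zero at the start; "torque": the same for the moment, N m; "grip_width": opening from 0.0 (shut) to 1.0 (fully open).
Only numpy, scipy, OpenCV 4.12 (cv2) and the standard library are available. Lean on these libraries where they do the work, as an engineer would, in place of code of your own. Each camera call takes 0.05 s, during which the arm holds its last target. There are 200 camera calls.

## Working session

There is one attempt and no reset: what is moved stays moved. The work goes in short steps, Python scripts to look and compute and a shell command to move; the robot and the scene stay as the last step left them, time stands still between calls to the robot, and variables do not carry over. Pictures are saved under pics/ and viewed, about 8 in all and at most 12, crops included, and the job is handed in when it is done.

```bash
mkdir -p pics; cat > h.py <<'E'
import numpy as np, cv2
from scipy.spatial.transform import Rotation as R
from bench import ctrl, imaging, finder
def pix2ray(im,uv,fish=False):
    K=np.array(im["intrinsics"]);T=np.array(im["pose"])
    x=(uv[0]-K[0,2])/K[0,0];y=(uv[1]-K[1,2])/K[1,1]
    if fish:
        r=np.hypot(x,y);s=np.sin(r)/r if r>1e-9 else 1.
        d=np.array([x*s,y*s,np.cos(r)])
    else: d=np.array([x,y,1.])
    return T[:3,3],T[:3,:3]@d
def onz(im,uv,z,fish=False):
    o,d=pix2ray(im,uv,fish); return o+d*(z-o[2])/d[2]
def save(im,name,s=1,crop=None):
    f=im["frame"][...,::-1]
    if crop: f=f[crop[0]:crop[1],crop[2]:crop[3]]
    cv2.imwrite("pics/"+name,cv2.resize(f,None,fx=s,fy=s,interpolation=cv2.INTER_CUBIC))
def px(p): return (p[1]*560,p[0]*420)
def st():
    s=ctrl.get_state(); print("t",s["time"],"p",np.round(s["position"],4),"rot",np.round(s["tool_rot"],3),"F",np.round(s["ft_force"],1),"g",s["grip_width"])
    return s
E
python3 - <<'E'
from h import *
s=st();print(R.from_rotvec(s["tool_rot"]).as_matrix().round(3))
Z={"stone_base":0,"bar_mid":.0025,"bar_tip":.002,"fulcrum_mid":.01,"chock_mid":.011,"weight_mid":.0255,"cotton_pot":0,"eye_loupe":0,"varnish_jar":0}
for c in("top","scene"):
    im=imaging.get_image(c);save(im,c+"0.png",1.4)
    print(c,np.round(im["pose"],3).tolist(),np.array(im["intrinsics"]).round(1).tolist())
    for n,z in Z.items():
        for d in finder.spot_point(n,c)[:4]:
            u=px(d["point"]);print(n,round(d["conf"],2),np.round(u),onz(im,u,z).round(4)[:2])
E
```

```text
t 0.0 p [ 0.1961 -0.6191  0.2103] rot [-3.103e+00 -4.800e-01  1.000e-03] F [ 0.8 -0.5 -0.2] g 0.9993885617469715
[[ 0.953  0.302 -0.001]
 [ 0.302 -0.953  0.002]
 [-0.    -0.002 -1.   ]]
top [[-0.026, -0.999, 0.031, 0.509], [-1.0, 0.026, -0.004, -0.019], [0.004, -0.032, -0.999, 1.259], [0.0, 0.0, 0.0, 1.0]] [[498.3, 0.0, 275.6], [0.0, 498.3, 211.4], [0.0, 0.0, 1.0]]
stone_base 0.75 [234. 164.] [0.6727 0.0777]
bar_mid 0.58 [394. 213.] [ 0.5372 -0.3224]
bar_mid 0.2 [285. 205.] [ 0.5637 -0.0486]
bar_tip 0.84 [392. 171.] [ 0.6437 -0.3233]
fulcrum_mid 0.7 [225. 204.] [0.5697 0.1006]
chock_mid 0.67 [143. 246.] [0.4714 0.3097]
weight_mid 0.84 [333. 269.] [ 0.4027 -0.1626]
weight_mid 0.63 [341. 191.] [ 0.5947 -0.1895]
weight_mid 0.53 [328. 226.] [ 0.5095 -0.1528]
cotton_pot 0.71 [182. 202.] [0.5786 0.2114]
eye_loupe 0.72 [285. 208.] [ 0.5575 -0.0484]
varnish_jar 0.96 [174. 154.] [0.7022 0.2284]
scene [[-0.727, -0.386, 0.568, 0.056], [-0.687, 0.386, -0.616, 0.525], [0.018, -0.838, -0.546, 0.542], [0.0, 0.0, 0.0, 1.0]] [[398.6, 0.0, 284.2], [0.0, 398.6, 211.7], [0.0, 0.0, 1.0]]
stone_base 0.93 [221. 232.] [0.6645 0.077 ]
stone_base 0.16 [341. 178.] [ 0.6274 -0.3309]
bar_mid 0.92 [368. 188.] [ 0.5381 -0.3354]
bar_mid 0.69 [248. 251.] [0.567 0.082]
bar_mid 0.49 [157. 253.] [0.6977 0.2236]
bar_tip 0.57 [338. 179.] [ 0.626 -0.316]
fulcrum_mid 0.64 [247. 250.] [0.564  0.0887]
chock_mid 0.65 [181. 335.] [0.4732 0.3154]
weight_mid 0.93 [336. 214.] [ 0.5006 -0.1391]
weight_mid 0.92 [321. 192.] [ 0.5897 -0.1919]
weight_mid 0.62 [379. 225.] [ 0.4025 -0.1699]
weight_mid 0.59 [338. 178.] [ 0.6058 -0.2837]
cotton_pot 0.94 [196. 277.] [0.5808 0.2087]
eye_loupe 0.85 [293. 228.] [ 0.5559 -0.05  ]
eye_loupe 0.59 [335. 212.] [ 0.5288 -0.1769]
varnish_jar 0.86 [156. 250.] [0.7125 0.2186]
varnish_jar 0.27 [366. 184.] [ 0.5541 -0.3522]
```

View pics/top0.png

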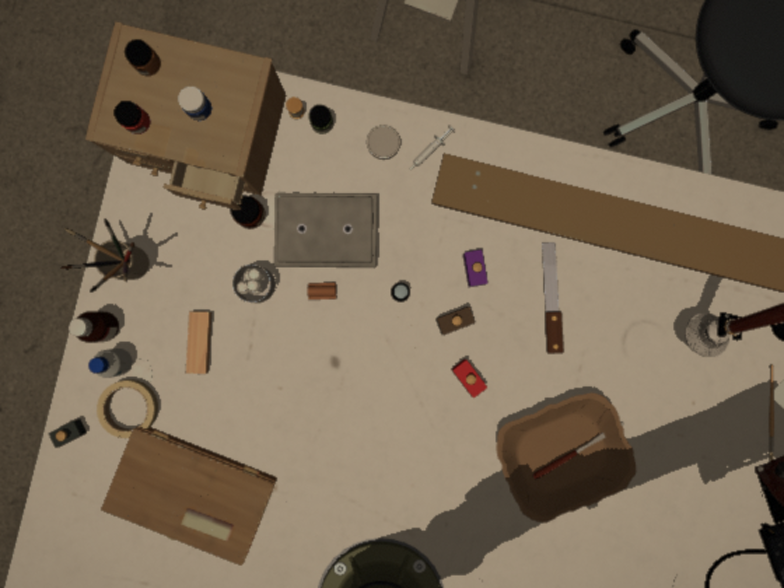

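View pics/scene0.png

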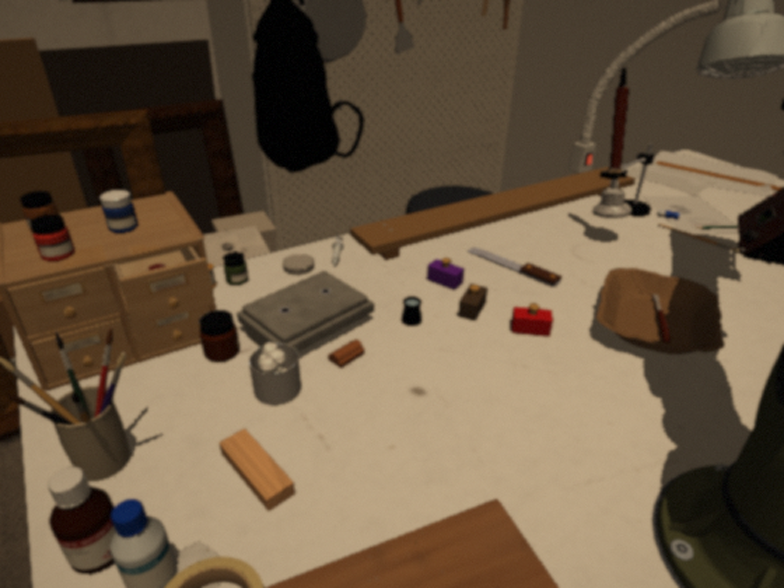

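The top view shows the stone at (233,164) px, the fulcrum at (230,207), the chock at (142,244), the brown weight at (326,228), and purple and red look-alikes. The bar is at (394,213) with its tip away from the robot. The pot and loupe sit at the stone's front corners. Next I'll measure the poses.

```bash
python3 - <<'E'
from h import *
im=imaging.get_image("top")
for n,z in {"stone_base":.048,"bar_mid":.008,"fulcrum_mid":.012,"chock_mid":.022,"weight_mid":.035,"eye_loupe":.03,"cotton_pot":.069}.items():
    for d in finder.trace(n,"top")[:3]:
        m=d["region"].astype(np.uint8);v,u=np.nonzero(m)
        P=np.array([onz(im,(a,b),z)[:2] for a,b in zip(u,v)],np.float32)
        c,wh,a=cv2.minAreaRect(P); print(n,round(d["conf"],2),len(u),"cen",np.round(c,4),"size",np.round(wh,3),"ang",round(a,1),"mean",P.mean(0).round(4), "lo",P.min(0).round(3),P.max(0).round(3))
E
```

```text
stone_base 0.86 3765 cen [0.6657 0.0786] size [0.175 0.127] ang 88.5 mean [0.6647 0.078 ] lo [ 0.6  -0.01] [0.73  0.168]
bar_mid 0.85 798 cen [ 0.5395 -0.321 ] size [0.197 0.029] ang 1.8 mean [ 0.5392 -0.3215] lo [ 0.441 -0.336] [ 0.638 -0.306]
fulcrum_mid 0.79 238 cen [0.5611 0.0904] size [0.048 0.028] ang 88.5 mean [0.5611 0.0902] lo [0.547 0.066] [0.575 0.114]
chock_mid 0.67 720 cen [0.4753 0.3094] size [0.041 0.109] ang 85.9 mean [0.475  0.3094] lo [0.421 0.287] [0.531 0.331]
weight_mid 0.91 329 cen [ 0.594  -0.1815] size [0.06  0.035] ang 6.4 mean [ 0.5942 -0.1814] lo [ 0.564 -0.199] [ 0.624 -0.163]
weight_mid 0.81 347 cen [ 0.4003 -0.1656] size [0.064 0.034] ang 35.4 mean [ 0.4003 -0.166 ] lo [ 0.368 -0.193] [ 0.432 -0.14 ]
weight_mid 0.53 325 cen [ 0.5016 -0.145 ] size [0.032 0.063] ang 20.3 mean [ 0.5023 -0.1455] lo [ 0.482 -0.177] [ 0.525 -0.113]
eye_loupe 0.52 178 cen [ 0.5546 -0.0489] size [0.035 0.034] ang 62.0 mean [ 0.5545 -0.0486] lo [ 0.536 -0.066] [ 0.573 -0.031]
cotton_pot 0.77 660 cen [0.5749 0.2009] size [0.072 0.062] ang 88.5 mean [0.5746 0.2016] lo [0.543 0.165] [0.606 0.237]
```

```bash
cat >> h.py <<'E'
def look(names,Z,tag=None,cam="wrist",**k):
    im=imaging.get_image(cam)
    for n in names:
        for d in finder.spot_point(n,cam)[:3]:
            u=px(d["point"]);print(n,round(d["conf"],2),np.round(u),onz(im,u,Z[n],cam=="wrist").round(4)[:2])
        if n in("eye_loupe","cotton_pot"):continue
        for d in finder.trace(n,cam)[:2]:
            v,u=np.nonzero(d["region"]); z=ZT.get(n,Z[n])
            P=np.array([onz(im,(a,b),z,cam=="wrist")[:2] for a,b in zip(u,v)],np.float32)
            c,wh,a=cv2.minAreaRect(P); print("   rect",round(d["conf"],2),np.round(c,4),np.round(wh,3),round(a,1))
    if tag: save(im,tag,1.4)
    return im
Z={"stone_base":0,"bar_mid":.0025,"bar_tip":.002,"fulcrum_mid":.01,"chock_mid":.011,"weight_mid":.0255,"cotton_pot":0,"eye_loupe":0,"varnish_jar":0}
ZT={"stone_base":.048,"bar_mid":.008,"fulcrum_mid":.012,"chock_mid":.022,"weight_mid":.035}
E
python3 -m jog '[[[0,0,0,0,0,6,8.7],[0,0,0,0,0,6,8.7],[0,0,0,0,0,5.6,8.7],[3,-3,0,0,0,0,6],[3,-3,0,0,0,0,6],[3,-3,0,0,0,0,6],[3,-3,0,0,0,0,6],[3,-3,0,0,0,0,6],[3,-3,0,0,0,0,6],[3,-3,0,0,0,0,6],[3,-3,0,0,0,0,6]]]' 40
python3 -m jog '[[[3,-3,0,0,0,0,6],[3,-3,0,0,0,0,6],[0,0,0,0,0,0,6]]]'
python3 - <<'E'
from h import *
st();look(["bar_mid","bar_tip","weight_mid"],Z,"w1.png")
E
```

```text
time: 2.5
position: [0.4374, -0.3785, 0.2117]
tool_rot: [3.141, -0.001, 0.001]
ft_force: [1.0, -0.4, -0.5]
grip_width: 0.694
time: 2.8
position: [0.5017, -0.3123, 0.2116]
tool_rot: [-3.138, -0.017, -0.005]
ft_force: [-0.5, 0.9, -1.1]
grip_width: 0.688
t 2.8 p [ 0.5017 -0.3123  0.2116] rot [-3.138 -0.017 -0.005] F [-0.5  0.9 -1.1] g 0.6881100635568016
bar_mid 0.59 [290. 153.] [ 0.5448 -0.3255]
   rect 0.93 [ 0.5362 -0.3241] [0.2  0.03] 0.5
bar_tip 0.9 [290.  73.] [ 0.6395 -0.3244]
   rect 0.67 [ 0.5353 -0.3223] [0.203 0.03 ] 1.7
weight_mid 0.9 [167. 271.] [ 0.3988 -0.1712]
weight_mid 0.76 [141. 194.] [ 0.5    -0.1468]
weight_mid 0.62 [165. 112.] [ 0.5958 -0.1835]
   rect 0.82 [ 0.4103 -0.1766] [0.061 0.047] 44.9
   rect 0.8 [ 0.5036 -0.155 ] [0.033 0.074] 20.2
```

```bash
python3 -m jog '[[[-0.6,1.2,4,0,0,-0.8,6],[0,0,4.5,0,0,0,6],[0,0,4.5,0,0,0,6],[0,0,3,0,0,0,6],[0,0,1.5,0,0,0,6],[0,0,0.7,0,0,0,6],[0,0,0.5,0,0,0,6],[0,0,0,0,0,0,6],[0,0,0,0,0,0,6]]]' 50
python3 -c "
from h import *
im=imaging.get_image('wrist');save(im,'w2.png',1.4);st()"
```

```text
time: 4.05
position: [0.4914, -0.3325, 0.0259]
tool_rot: [3.14, 0.021, 0.003]
ft_force: [0.7, 0.1, 0.7]
grip_width: 0.688
t 4.1 p [ 0.4914 -0.3324  0.0259] rot [3.14e+00 2.10e-02 3.00e-03] F [0.3 0.7 1. ] g 0.6903093028154709
```

View pics/w2.png

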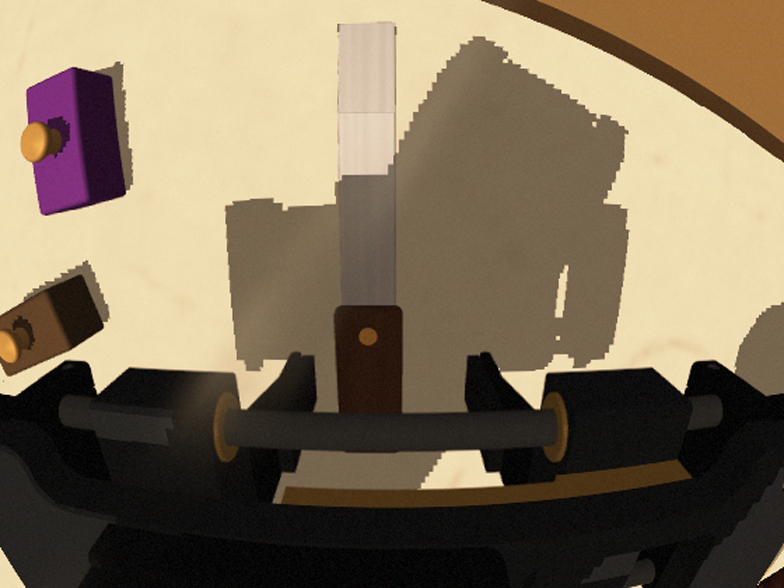

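The bar is centred at column 368, with the fingers' middle at about 392, and it is parallel to the tool. I'll shift about 7 mm and grip.

```bash
python3 -m jog '[[[0,-0.7,0.2,0,0,0,6],[0,0,0,0,0,0,6],[0,0,0,0,0,0,1],[0,0,0,0,0,0,1],[0,0,0,0,0,0,1],[0,0,0,0,0,0,1],[0,0,0,0,0,0,1],[0,0,-0.5,0,0,0,1],[0,0,-2,0,0,0,1],[0,0,-4,0,0,0,1],[0,0,-4,0,0,0,1],[0,0,0,0,0,0,1]]]' 55
python3 -c "
from h import *
st()
print(st()['position'])"
```

```text
time: 5.3
position: [0.4942, -0.327, 0.1344]
tool_rot: [3.135, 0.021, 0.015]
ft_force: [-0.2, -0.4, 0.2]
grip_width: 0.115
t 5.3 p [ 0.4942 -0.327   0.1344] rot [3.135 0.021 0.015] F [-0.2 -0.4  0.2] g 0.11481408051966986
t 5.3 p [ 0.4942 -0.327   0.1344] rot [3.135 0.021 0.015] F [-0.2 -0.4  0.2] g 0.11481408051966986
[ 0.49417434 -0.32697243  0.13435608]
```

```bash
python3 -c "
from h import *
im=imaging.get_image('wrist');save(im,'w3.png',1.4);st()"
```

```text
t 5.35 p [ 0.4926 -0.3261  0.1313] rot [3.137 0.021 0.009] F [-0.2 -0.1 -0.7] g 0.1143072103539437
```

View pics/w3.png

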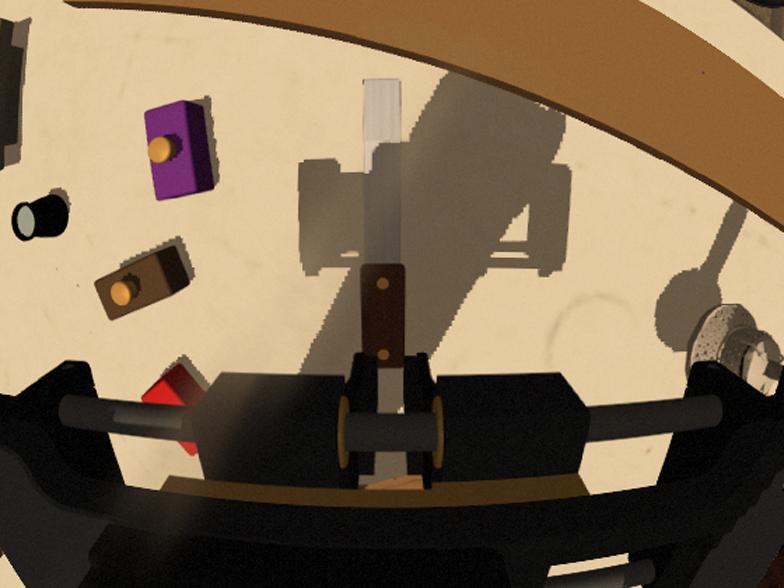

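The bar is still on the table at column 383. The fingers hadn't closed before the lift, so I'll repeat it with a longer close.

```bash
python3 -m jog '[[[0,0,0,0,0,0,6],[0,0,0,0,0,0,6],[0,0,0,0,0,0,6],[0,0,0,0,0,0,6],[0,0,0,0,0,0,6]]]'
python3 -c "
from h import *
st();look(['bar_mid','bar_tip'],Z)"
python3 -m jog '[[[0,-0.1,4,0,0,0,6],[0,0,4,0,0,0,6],[0,0,1.5,0,0,0,6],[0,0,0.8,0,0,0,6],[0,0,0,0,0,0,6],[0,0,0,0,0,0,6]]]'
python3 -m jog '[[[0,0,0,0,0,0,1],[0,0,0,0,0,0,1],[0,0,0,0,0,0,1],[0,0,0,0,0,0,1],[0,0,0,0,0,0,1],[0,0,0,0,0,0,1],[0,0,0,0,0,0,1]]]' 55
```

```text
time: 5.85
position: [0.49, -0.3246, 0.1267]
tool_rot: [-3.141, -0.021, 0.001]
ft_force: [-0.4, -0.0, 0.5]
grip_width: 0.486
t 5.85 p [ 0.49   -0.3246  0.1267] rot [-3.141e+00 -2.100e-02  1.000e-03] F [-0.4 -0.   0.5] g 0.4864528406596064
bar_mid 0.63 [277. 153.] [ 0.5404 -0.3234]
   rect 0.77 [ 0.5359 -0.3221] [0.199 0.029] 1.5
bar_tip 0.59 [278.  48.] [ 0.6376 -0.3226]
   rect 0.74 [ 0.5357 -0.3233] [0.204 0.031] 0.6
time: 6.7
position: [0.4916, -0.3245, 0.0261]
tool_rot: [3.14, 0.021, 0.004]
ft_force: [0.1, 0.4, 0.1]
grip_width: 0.691
time: 7.4
position: [0.4902, -0.3238, 0.0243]
tool_rot: [-3.142, -0.021, 0.0]
ft_force: [-0.1, -0.0, -0.1]
grip_width: 0.165
```

```bash
python3 -c "
from h import *
im=imaging.get_image('wrist');save(im,'w4.png',1.4);st()
im=imaging.get_image('scene');save(im,'s4.png',4,(130,280,270,470))"
```

```text
t 7.45 p [ 0.4902 -0.3238  0.0243] rot [-3.141 -0.021  0.   ] F [ 0.3  0.6 -0.3] g 0.1424386927567436
```

View pics/w4.png

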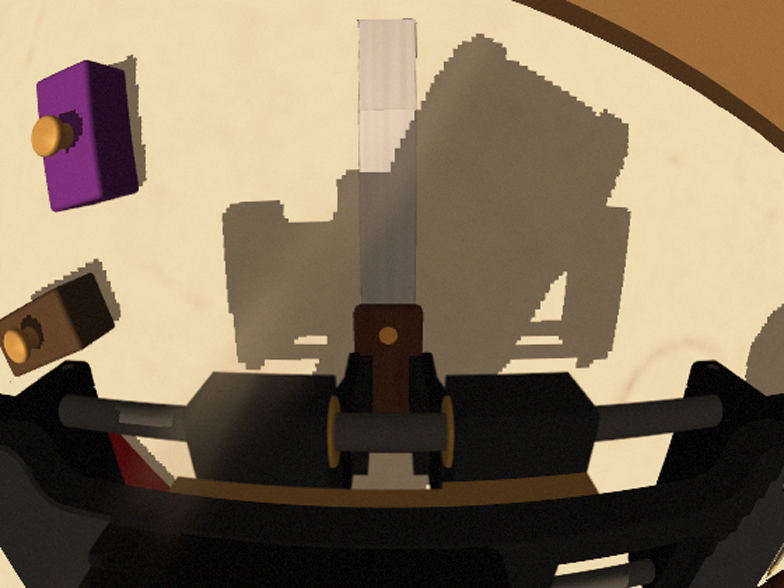

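View pics/s4.png

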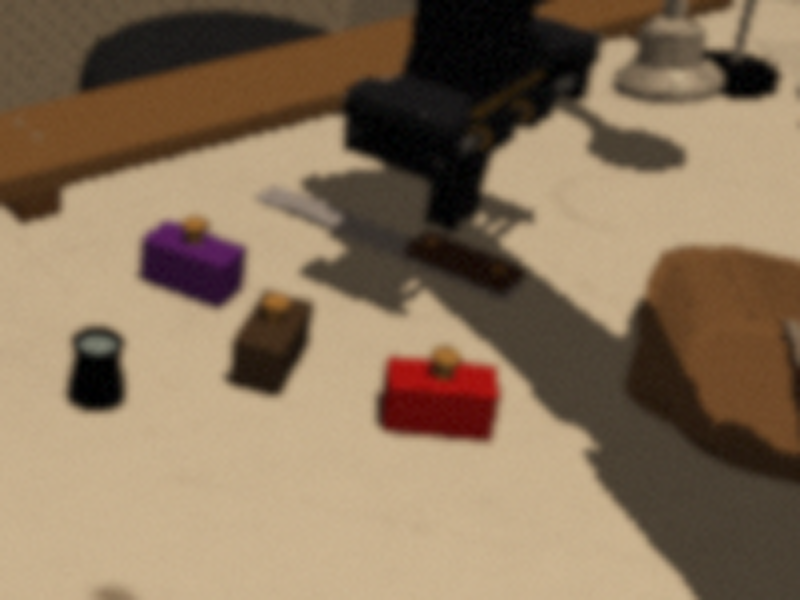

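The fingertips (scene px ≈ (380,184)) are clearly above the grip although the reported z should put them at its side. I'll measure how high they really are.

```bash
python3 -c "
from h import *
im=imaging.get_image('scene')
K=np.array(im['intrinsics']);T=np.linalg.inv(np.array(im['pose']))
for z in(0,.01,.02,.03,.04):
  for x in (.48,.50):
    p=T@np.array([x,-.324,z,1]);q=K@p[:3];print(z,x,(q[:2]/q[2]).round(1))
w=imaging.get_image('wrist');s=st()
Rm=R.from_rotvec(s['tool_rot']).as_matrix();W=np.array(w['pose']);print('cam in tool',(Rm.T@(W[:3,3]-s['position'])).round(4));print((Rm.T@W[:3,:3]).round(3))
"
python3 -m jog '[[[0,0,0,0,0,0,6],[0,0,0,0,0,0,6],[0,0,0,0,0,0,6],[0,0,0,0,0,0,6],[0,0,0,0,0,0,6],[0,0,0,0,0,0,6],[0,0,0,0,0,0,6],[0,0,0.5,0,0,0,6],[0,0,0.5,0,0,0,6],[0,0,0,0,0,0,6]]]'
```

```text
0 0.48 [383.8 197.7]
0 0.5 [377.3 195. ]
0.01 0.48 [384.4 194.5]
0.01 0.5 [377.9 191.8]
0.02 0.48 [385.  191.2]
0.02 0.5 [378.4 188.5]
0.03 0.48 [385.6 187.9]
0.03 0.5 [379.  185.2]
0.04 0.48 [386.2 184.5]
0.04 0.5 [379.5 181.9]
t 7.6 p [ 0.4902 -0.3238  0.0243] rot [-3.142 -0.021  0.   ] F [-0.8 -0.4  0.2] g 0.12284341503049562
cam in tool [ 0.0804  0.0008 -0.1731]
[[ 0.    -0.956 -0.292]
 [ 1.     0.     0.001]
 [-0.001 -0.292  0.956]]
time: 8.6
position: [0.4895, -0.3233, 0.0132]
tool_rot: [-3.14, -0.021, 0.003]
ft_force: [-0.1, -0.2, -0.2]
grip_width: 0.687
```

```bash
for i in 1 2; do python3 -m jog '[[[0,0,0.4,0,0,0,6],[0,0,0.4,0,0,0,6],[0,0,0,0,0,0,6]]]' | grep -v rot; done; python3 -c "
from h import *
im=imaging.get_image('scene');save(im,'s5.png',4,(130,280,270,470))"
```

```text
time: 8.9
position: [0.4898, -0.3235, 0.0056]
ft_force: [-0.3, 0.7, -0.3]
grip_width: 0.693
time: 9.2
position: [0.4898, -0.3235, -0.0024]
ft_force: [-0.7, -0.7, -0.0]
grip_width: 0.69
```

View pics/s5.png

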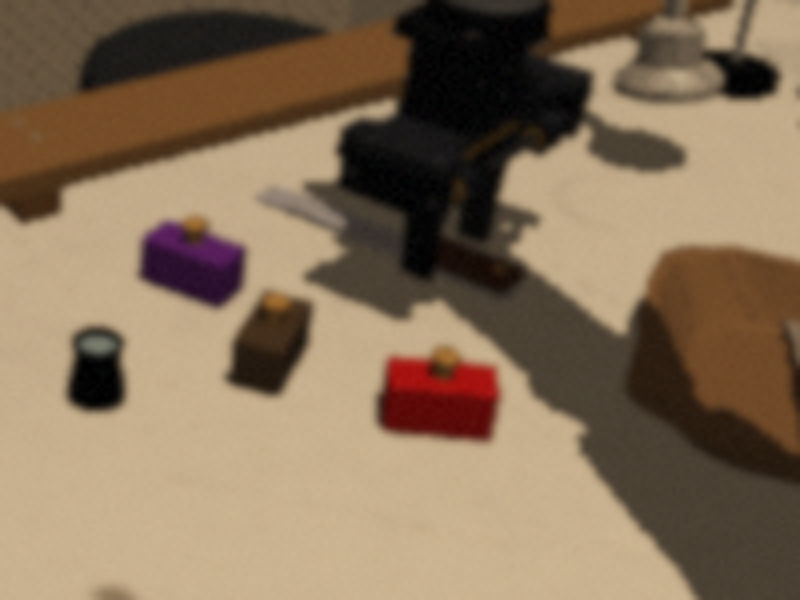

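```bash
python3 -c "
from h import *
im=imaging.get_image('scene')
K=np.array(im['intrinsics']);T=np.linalg.inv(np.array(im['pose']))
for y in (-.28,-.286):
 for z in(0,.01,.02):
    p=T@np.array([.488,y,z,1]);q=K@p[:3];print(y,z,(q[:2]/q[2]).round(1))
"
for i in 1 2 3; do python3 -m jog '[[[0,0,0.2,0,0,0,6],[0,0,0,0,0,0,6]]]' | grep -v rot; done
```

```text
-0.28 0 [372.1 202.7]
-0.28 0.01 [372.6 199.5]
-0.28 0.02 [373.2 196.1]
-0.286 0 [373.4 201.9]
-0.286 0.01 [373.9 198.6]
-0.286 0.02 [374.5 195.3]
time: 9.5
position: [0.4902, -0.3238, -0.0038]
ft_force: [-1.2, 0.0, 0.2]
grip_width: 0.688
time: 9.7
position: [0.4901, -0.3237, -0.0059]
ft_force: [0.2, -0.0, 0.3]
grip_width: 0.689
time: 9.9
position: [0.4901, -0.3237, -0.0079]
ft_force: [-0.0, -0.5, 0.1]
grip_width: 0.683
```

```bash
python3 -m jog '[[[0,0,0,0,0,0,2],[0,0,0,0,0,0,2],[0,0,0,0,0,0,2],[0,0,0,0,0,0,2],[0,0,0,0,0,0,2],[0,0,0,0,0,0,2],[0,0,0,0,0,0,2],[0,0,0,0,0,0,2]]]' 55
python3 -m jog '[[[0,0,-0.5,0,0,0,2],[0,0,-1.5,0,0,0,2],[0,0,-2.5,0,0,0,2],[0,0,0,0,0,0,2],[0,0,0,0,0,0,2]]]'
```

```text
time: 10.7
position: [0.4903, -0.3236, -0.0076]
tool_rot: [-3.141, -0.022, 0.0]
ft_force: [-0.1, -0.2, 0.8]
grip_width: 0.338
time: 11.2
position: [0.4907, -0.3243, 0.0381]
tool_rot: [3.14, 0.021, 0.002]
ft_force: [-0.2, -0.8, -2.7]
grip_width: 0.335
```

Now the bar is held: the opening is 29 mm and the wrist carries 2.7 N. The reported z implies the fingertips sit about 12 mm above the reading, so I'll work from measured offsets. Next I'll move in front of the base.

```bash
python3 -m jog '[[[0,0,-3.5,0,0,0,2],[-0.5,-2,-3,0,0,0,2],[-0.5,-4,0,0,0,0,2],[-0.5,-4.5,0,0,0,0,2],[-0.5,-4.5,0,0,0,0,2],[-0.5,-4.5,0,0,0,0,2],[-0.5,-4.5,0,0,0,0,2],[-0.5,-4.5,0,0,0,0,2],[-0.5,-4.5,0,0,0,0,2],[-0.5,-4.5,0,0,0,0,2],[0,-4,0,0,0,0,2]]]'
python3 -m jog '[[[0,0,0,0,0,0,2],[0,0,0,0,0,0,2],[0,0,0,0,0,0,2]]]'
python3 - <<'E'
from h import *
s=st();Z["bar_tip"]=s["position"][2]+.009;ZT["bar_mid"]=s["position"][2]+.0076
im=look(["bar_tip","fulcrum_mid","stone_base","eye_loupe","cotton_pot","chock_mid"],Z,"w6.png")
T=np.linalg.inv(np.array(im["pose"]));print(T.round(3).tolist())
E
```

```text
time: 12.3
position: [0.4377, 0.0924, 0.1013]
tool_rot: [3.141, 0.023, -0.003]
ft_force: [1.7, -0.2, -2.3]
grip_width: 0.337
time: 12.6
position: [0.4391, 0.0893, 0.1016]
tool_rot: [3.141, 0.019, -0.003]
ft_force: [0.6, -0.5, -2.5]
grip_width: 0.334
t 12.6 p [0.4391 0.0893 0.1016] rot [ 3.141e+00  1.900e-02 -3.000e-03] F [ 0.6 -0.5 -2.5] g 0.33426393462311893
   rect 0.95 [0.4813 0.0893] [0.204 0.033] 1.3
   rect 0.21 [0.5787 0.0831] [0.019 0.122] 1.7
   rect 0.89 [0.5595 0.0898] [0.051 0.03 ] 89.7
   rect 0.73 [0.601  0.0806] [0.027 0.169] 1.8
eye_loupe 0.75 [435.  90.] [ 0.5558 -0.0505]
cotton_pot 0.69 [148.  63.] [0.5737 0.2037]
chock_mid 0.9 [ 56. 178.] [0.4752 0.3048]
   rect 0.77 [0.4746 0.3023] [0.052 0.11 ] 85.6
[[0.012, -1.0, 0.001, 0.083], [-0.956, -0.011, 0.293, 0.417], [-0.293, -0.005, -0.956, 0.415], [0.0, 0.0, 0.0, 1.0]]
```

View pics/w6.png

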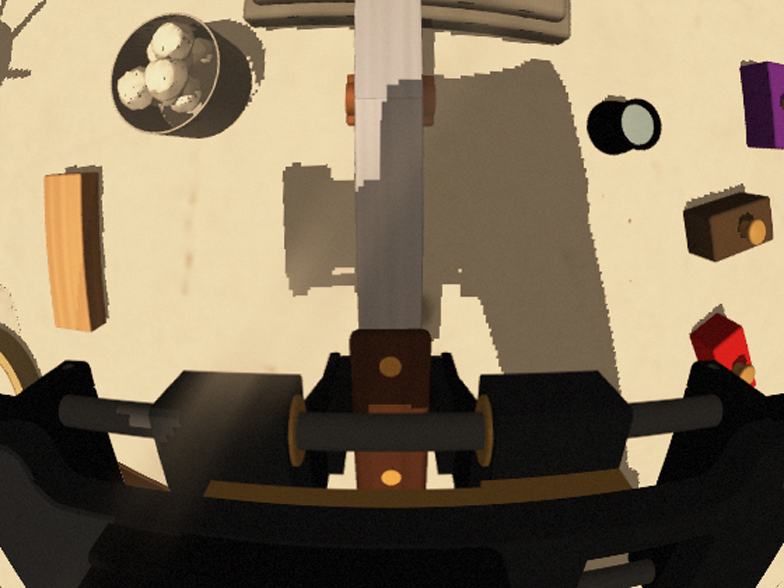

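```bash
python3 - <<'E'
from h import *
im=imaging.get_image("wrist");s=st();zb=s["position"][2]+.0076
def p(n,u,v,z): print(n,onz(im,(u/1.4,v/1.4),z,True).round(4))
p("gripfront",390,330,zb+.015);p("taper",388,98,zb+.005);p("gripL",353,335,zb+.015);p("gripR",430,335,zb+.015)
p("edgeL",247,25,.016);p("edgeM",430,37,.016);p("edgeR",568,43,.016)
p("fulL near",350,125,.01);p("fulL far",350,75,.01);p("fulR",434,124,.01);p("fulRfar",434,76,.01)
E
```

```text
t 13.2 p [0.4397 0.0905 0.1023] rot [3.141 0.021 0.   ] F [-0.7  1.2 -1.7] g 0.33826420143957264
gripfront [0.4643 0.0899 0.1249]
taper [0.5451 0.0917 0.1149]
gripL [0.4622 0.103  0.1249]
gripR [0.4626 0.0757 0.1249]
edgeL [0.609 0.175 0.016]
edgeM [0.5978 0.0691 0.016 ]
edgeR [ 0.603  -0.0134  0.016 ]
fulL near [0.5454 0.1138 0.01  ]
fulL far [0.5753 0.1142 0.01  ]
fulR [0.5467 0.0657 0.01  ]
fulRfar [0.5755 0.0661 0.01  ]
```

```bash
python3 - <<'E'
from h import *
from scipy.optimize import brentq
im=imaging.get_image("wrist");s=st()
g=cv2.GaussianBlur(im["frame"].astype(np.float32),(0,0),.8)
dx=np.abs(np.roll(g,-1,1)-np.roll(g,1,1)).sum(2)
def sub(r,a,b):
    w=dx[r,a:b];i=a+int(w.argmax());y=dx[r,i-1:i+2];return i+.5*(y[0]-y[2])/(y[0]-2*y[1]+y[2])
for r in [4,12,20,30,40,50,64,75,100,130,150,170,190,210,225,243,250]:
    l=sub(r,243,262);q=sub(r,294,314);W=.024 if r<232 else .030
    f=lambda z:np.hypot(*(onz(im,(l,r),z,True)-onz(im,(q,r),z,True))[:2])-W
    z=brentq(f,-.02,.2);m=(onz(im,(l,r),z,True)+onz(im,(q,r),z,True))/2;print(r,round(l,1),round(q,1),m.round(4))
E
```

```text
t 13.25 p [0.4396 0.0905 0.1023] rot [ 3.141  0.021 -0.   ] F [ 0.1  0.3 -2.7] g 0.3330742432868371
4 253.1 300.1 [0.5826 0.0925 0.1085]
12 252.7 300.1 [0.5776 0.0926 0.1095]
20 253.2 300.5 [0.5735 0.0923 0.1083]
30 251.8 309.5 [0.5594 0.0904 0.1383]
40 252.1 309.0 [0.5555 0.0904 0.1358]
50 251.9 311.2 [0.5497 0.0899 0.1414]
64 248.3 312.2 [0.5421 0.0904 0.1509]
75 248.0 312.4 [0.5376 0.0904 0.1518]
100 252.1 302.2 [0.5301 0.0915 0.117 ]
130 257.2 302.3 [0.5149 0.09   0.1003]
150 252.7 302.4 [0.5057 0.091  0.118 ]
170 253.8 302.4 [0.4956 0.0906 0.1165]
190 253.7 301.9 [0.4856 0.0906 0.1171]
210 254.0 311.0 [0.483  0.0886 0.1441]
225 255.3 313.4 [0.4777 0.0878 0.1483]
243 249.0 308.0 [0.4592 0.0899 0.1219]
250 249.2 307.5 [0.4551 0.0899 0.1214]
```

```bash
python3 -m jog '[[[0,0,0,0,-4.5,0,2],[0,0,0,0,-4.5,0,2],[0,0,0,0,-4.5,0,2],[0,0,0,0,-4.5,0,2],[0.5,0,1.4,0,0,0,2],[0.5,0,1.4,0,0,0,2],[0.2,0,0.7,0,0,0,2],[0,0,0,0,0,0,2],[0,0,0,0,0,0,2]]]' 
python3 - <<'E'
from h import *
s=st();M=R.from_rotvec(s["tool_rot"]).as_matrix();p=np.array(s["position"]);print("slope",np.degrees(np.arcsin(-M[2,0])))
for q in([.1475,0,-.006],[.094,0,-.006]): print(p+M@q)
for c in("scene","wrist"):
    im=imaging.get_image(c)
    for n,z in(("bar_tip",.015),("fulcrum_mid",.01)):
        for d in finder.spot_point(n,c)[:2]: u=px(d["point"]);print(c,n,round(d["conf"],2),np.round(u,1),onz(im,u,z,c=="wrist").round(4))
    if c=="scene":
        save(im,"s7.png",4,(180,300,140,300)); K=np.array(im['intrinsics']);T=np.linalg.inv(np.array(im['pose']))
        q=K@(T@np.r_[p+M@[.1475,0,-.006],1])[:3];print("predicted tip px",q[:2]/q[2])
E
```

```text
time: 14.15
position: [0.4398, 0.0906, 0.0655]
tool_rot: [3.1, 0.022, -0.49]
ft_force: [0.0, 0.3, -1.8]
grip_width: 0.337
t 14.15 p [0.4398 0.0906 0.0655] rot [ 3.1    0.022 -0.49 ] F [ 0.   0.3 -1.8] g 0.33747666306075574
slope 17.967164878086482
[0.58193286 0.09252798 0.02571385]
[0.53104676 0.09182211 0.0422171 ]
scene bar_tip 0.68 [242.9 243.8] [0.5809 0.0844 0.015 ]
scene bar_tip 0.34 [180.2 330.5] [0.4795 0.3128 0.015 ]
scene fulcrum_mid 0.42 [201.9 277.3] [0.563  0.2068 0.01  ]
predicted tip px [239.53697903 241.25106391]
```

View pics/s7.png

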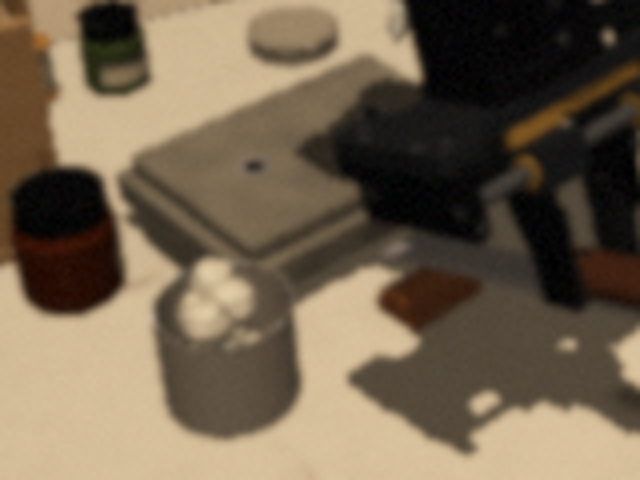

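The tip shows at crop (400,245), which is full px (240,241) and matches the prediction. It is just over the ridge, in front of the recess. Now I'll lower and insert it.

```bash
python3 -m jog '[[[0.15,0,0.5,0,0,0,2],[0.15,0,0.45,0,0,0,2],[0,0,0,0,0,0,2],[0.6,0,0,0,0,0,2],[0.6,0,0,0,0,0,2],[0,0,0,0,0,0,2]]]'; python3 -m jog '[[[0.6,0,0,0,0,0,2],[0.6,0,0,0,0,0,2],[0.6,0,0,0,0,0,2],[0.3,0,0,0,0,0,2],[0,0,0,0,0,0,2],[0,0,0,0,0,0,2]]]' 
cat > tip.py <<'E'
from h import *
s=st();M=R.from_rotvec(s["tool_rot"]).as_matrix();p=np.array(s["position"]);print("slope",np.degrees(np.arcsin(-M[2,0])))
for q in([.1475,0,-.006],[.094,0,-.006]): print((p+M@q).round(4))
E
python3 tip.py
```

```text
time: 15.05
position: [0.4526, 0.0907, 0.0514]
tool_rot: [3.101, 0.02, -0.49]
ft_force: [1.1, -0.1, -1.9]
grip_width: 0.341
time: 15.65
position: [0.4714, 0.0911, 0.0451]
tool_rot: [3.101, 0.021, -0.492]
ft_force: [-0.2, -1.0, -2.3]
grip_width: 0.329
t 15.65 p [0.4714 0.0911 0.0451] rot [ 3.101  0.021 -0.492] F [-0.2 -1.  -2.3] g 0.32948734127458706
slope 18.02907419172837
[0.6135 0.093  0.0051]
[0.5626 0.0923 0.0217]
```

```bash
python3 -m jog '[[[0,0,0.36,0,2.2,0,2],[0,0,0.36,0,2.2,0,2],[0,0,0.36,0,2.2,0,2],[0,0,0.36,0,2.2,0,2],[0,0,0,0,0,0,2],[0,0,0,0,0,0,2]]]';python3 tip.py
```

```text
time: 16.25
position: [0.4669, 0.0908, 0.0313]
tool_rot: [3.129, 0.021, -0.255]
ft_force: [-0.9, 0.4, -4.1]
grip_width: 0.333
t 16.25 p [0.4669 0.0908 0.0313] rot [ 3.129  0.021 -0.255] F [-0.9  0.4 -4.1] g 0.332751776926455
slope 9.325728729465851
[0.6134 0.0928 0.0133]
[0.5606 0.092  0.022 ]
```

```bash
for i in 1 2; do python3 -m jog '[[[0,0,0.1,0,0,0,2],[0,0,0,0,0,0,2],[0,0,0,0,0,0,2]]]'|grep -v rot;done;python3 -c "
from h import *
for i in range(4): imaging.get_image('wrist');st()"
```

```text
time: 16.55
position: [0.4679, 0.091, 0.0302]
ft_force: [-1.4, 0.1, -4.0]
grip_width: 0.337
time: 16.85
position: [0.468, 0.091, 0.0294]
ft_force: [0.3, -0.2, -2.5]
grip_width: 0.341
t 16.9 p [0.4679 0.091  0.0293] rot [ 3.13   0.021 -0.251] F [-1.   0.8 -3.1] g 0.335313312666025
t 16.95 p [0.4679 0.0909 0.0294] rot [ 3.13   0.021 -0.251] F [ 0.6  0.5 -3.6] g 0.337927893471753
t 17.0 p [0.4679 0.091  0.0294] rot [ 3.13   0.021 -0.251] F [ 0.3  0.2 -3.8] g 0.33782372494219004
t 17.05 p [0.4679 0.0909 0.0294] rot [ 3.13   0.021 -0.251] F [ 0.7 -0.7 -3.6] g 0.3337484583394989
```

```bash
for i in 1 2 3; do python3 -m jog '[[[0,0,0.1,0,0,0,2],[0,0,0,0,0,0,2],[0,0,0,0,0,0,2]]]'|grep -v rot;done
```

```text
time: 17.35
position: [0.4676, 0.091, 0.0284]
ft_force: [0.7, -0.0, -3.3]
grip_width: 0.34
time: 17.65
position: [0.4675, 0.091, 0.0275]
ft_force: [-0.2, 0.0, -1.4]
grip_width: 0.337
time: 17.95
position: [0.4672, 0.091, 0.0266]
ft_force: [-1.4, -1.2, 1.8]
grip_width: 0.336
```

Ridge contact: Fz rose to +1.8 N. Now I'll release, back off and look.

```bash
python3 -m jog '[[[0,0,0,0,0,0,3.8],[0,0,0,0,0,0,4.5],[0,0,0,0,0,0,5],[0,0,0,0,0,0,5.5],[0,0,-1,0,0,0,6],[0,0,-2,0,0,0,6],[0,0,-3,0,0,0,6],[0,0,-4,0,0,0,6],[0,0,-3,0,0,0,6]]]'
python3 -m jog '[[[0,0,0,0,-4.8,0,6],[0,0,0,0,-4.8,0,6],[0,0,0,0,-4.7,0,6],[0,0,0,0,0,0,6]]]'
python3 - <<'E'
from h import *
st()
Z["bar_tip"]=.015;Z["bar_mid"]=.024;ZT["bar_mid"]=.03
im=look(["bar_mid","bar_tip","fulcrum_mid","stone_base"],Z,"w8.png")
im=imaging.get_image("top")
for d in finder.trace("bar_mid","top")[:2]:
    v,u=np.nonzero(d["region"]);P=np.array([onz(im,(a,b),.035)[:2] for a,b in zip(u,v)]);print(d["conf"],P.mean(0),P.min(0),P.max(0))
E
```

```text
time: 18.85
position: [0.4888, 0.0915, 0.1575]
tool_rot: [3.131, 0.022, -0.248]
ft_force: [0.9, 0.6, 0.1]
grip_width: 0.686
time: 19.25
position: [0.489, 0.0907, 0.1532]
tool_rot: [3.073, 0.019, -0.644]
ft_force: [-0.6, -0.2, -1.2]
grip_width: 0.688
t 19.25 p [0.489  0.0907 0.1532] rot [ 3.073  0.019 -0.644] F [-0.6 -0.2 -1.2] g 0.6882589284569157
bar_mid 0.74 [278. 122.] [0.5185 0.0909]
   rect 0.59 [0.4987 0.0903] [0.207 0.033] 0.8
   rect 0.83 [0.4899 0.0899] [0.221 0.036] 0.9
fulcrum_mid 0.87 [281.  70.] [0.5606 0.0888]
   rect 0.63 [0.562  0.0898] [0.051 0.032] 89.1
   rect 0.27 [ 0.4951 -0.1556] [0.063 0.086] 18.4
   rect 0.75 [0.614  0.0809] [0.031 0.17 ] 1.9
```

```bash
python3 -m jog '[[[0,0,0,0,7.9,0,7],[0,0,0,0,7.9,0,7],[0,0,0,0,7.8,0,7],[0.3,4,0,0,0,0,7],[0.3,4,0,0,0,0,7],[0.3,4,0,0,0,0,7],[0.3,4,0,0,0,0,7],[0.2,4,0,0,0,0,7],[0,3.7,0,0,0,0,7]]]'
python3 -m jog '[[[0,0,0,0,0,7.8,7],[0,0,0,0,0,7.8,7],[0,0,0,0,0,7.8,7],[0,0,0,0,0,7.8,7],[0,0,0,0,0,7.8,7],[0,0,0,0,0,7.8,7],[0,0,0,0,0,7.8,7],[0,0,0,0,0,7.8,7],[0,0,0,0,0,7.8,7],[0,0,0,0,0,0,7],[0,0,0,0,0,0,7]]]'
python3 - <<'E'
from h import *
s=st();print(np.round(s["joint_positions"],2));M=R.from_rotvec(s["tool_rot"]).as_matrix();print(M.round(3))
im=look(["weight_mid"],Z)
for d in finder.trace("weight_mid","wrist")[:4]:
    print(d["conf"],px(d["point"]),im["frame"][d["region"]].mean(0))
look(["weight_mid"],Z,cam="top")
E
```

```text
time: 20.7
position: [0.5049, -0.1475, 0.155]
tool_rot: [3.141, 0.021, 0.004]
ft_force: [0.1, -0.7, -0.0]
grip_width: 0.805
time: 21.8
position: [0.505, -0.1455, 0.1548]
tool_rot: [-2.585, 1.784, -0.003]
ft_force: [0.4, 0.1, -0.6]
grip_width: 0.805
t 21.8 p [ 0.505  -0.1455  0.1548] rot [-2.585  1.784 -0.003] F [ 0.4  0.1 -0.6] g 0.8053041053776191
[ 0.6   0.11 -0.39  1.82  0.05  1.21 -2.59]
[[ 0.355 -0.935  0.002]
 [-0.935 -0.355 -0.   ]
 [ 0.001 -0.002 -1.   ]]
weight_mid 0.7 [387. 221.] [ 0.3966 -0.1697]
weight_mid 0.69 [202. 136.] [ 0.5958 -0.1835]
weight_mid 0.57 [285. 206.] [ 0.4986 -0.1477]
   rect 0.96 [ 0.5019 -0.1503] [0.033 0.066] 20.1
   rect 0.66 [ 0.4045 -0.1717] [0.066 0.041] 34.9
0.96 (284.42400000000004, 202.986) [75.47063903 52.49222798 30.02417962]
0.66 (382.984, 218.988) [80.45553691 16.07885906 11.40352349]
weight_mid 0.58 [337. 190.] [ 0.5966 -0.1787]
weight_mid 0.53 [328. 229.] [ 0.502  -0.1543]
weight_mid 0.46 [141. 243.] [0.4777 0.3102]
   rect 0.65 [ 0.4946 -0.1236] [0.03  0.017] 21.6
   rect 0.51 [ 0.6062 -0.1932] [0.041 0.015] 12.3
```

```bash
python3 -m jog '[[[0.1,0.5,3,0,0,0,7],[0,0,4,0,0,0,7],[0,0,3.5,0,0,0,7],[0,0,2.5,0,0,0,7],[0,0,1.5,0,0,0,7],[0,0,1.0,0,0,0,7],[0,0,0,0,0,0,7],[0,0,0,0,0,0,7]]]'
python3 -m jog '[[[0,0,0,0,0,0,2],[0,0,0,0,0,0,2],[0,0,0,0,0,0,2],[0,0,0,0,0,0,2],[0,0,0,0,0,0,2],[0,0,0,0,0,0,2],[0,0,0,0,0,0,2],[0,0,0,0,0,0,2],[0,0,0,0,0,0,2]]]' 45
```

```text
time: 22.95
position: [0.5016, -0.1484, 0.0003]
tool_rot: [-2.582, 1.788, -0.004]
ft_force: [-0.2, 0.3, -0.5]
grip_width: 0.803
time: 23.85
position: [0.5014, -0.1482, -0.0002]
tool_rot: [-2.582, 1.788, -0.003]
ft_force: [1.1, 0.5, 0.4]
grip_width: 0.362
```

Weight gripped (31.5 mm). Now lift, turn its long axis along the bar and move over the grip.

```bash
python3 -m jog '[[[0,0,-2,0,0,0,2],[0,0,-4,0,0,0,2],[0,0,-4,0,0,0,2],[0,0,-3,0,0,-7.8,2],[0,0,0,0,0,-7.8,2],[0,0,0,0,0,-7.8,2],[0,0,0,0,0,-7.8,2],[0,0,0,0,0,-7.8,2],[0,0,0,0,0,-7.8,2],[0,0,0,0,0,-7.8,2],[0,0,0,0,0,-7.8,2],[0,0,0,0,0,-7.8,2]]]'
python3 -m jog '[[[-1,-4,0,0,0,0,2],[-1,-4,0,0,0,0,2],[-1,-4,0,0,0,0,2],[-1,-4,0,0,0,0,2],[-1,-4,0,0,0,0,2],[0,-3.6,0,0,0,0,2],[0,0,0,0,-3.3,0,2],[0,0,0,0,-3.2,0,2],[0,0,0,0,0,0,2],[0,0,0,0,0,0,2]]]'
python3 - <<'E'
from h import *
s=st();M=R.from_rotvec(s["tool_rot"]).as_matrix();print(M.round(3))
Z["weight_mid"]=s["position"][2]+.0255
im=look(["weight_mid"],Z)
Z["bar_mid"]=.024;ZT["bar_mid"]=.03
look(["bar_mid","fulcrum_mid"],Z)
save(im,"w9.png",1.4)
E
```

```text
time: 25.05
position: [0.4991, -0.1481, 0.1281]
tool_rot: [-3.141, -0.03, 0.003]
ft_force: [-0.1, 0.4, -4.5]
grip_width: 0.367
time: 26.05
position: [0.4467, 0.0868, 0.1285]
tool_rot: [3.136, 0.021, -0.178]
ft_force: [-0.2, 0.6, -5.9]
grip_width: 0.364
t 26.05 p [0.4467 0.0868 0.1285] rot [ 3.136  0.021 -0.178] F [-0.2  0.6 -5.9] g 0.3644522434340596
[[ 0.993  0.013 -0.113]
 [ 0.013 -1.    -0.001]
 [-0.113 -0.    -0.994]]
weight_mid 0.92 [501. 243.] [ 0.472  -0.0417]
weight_mid 0.84 [284. 286.] [0.4475 0.0832]
weight_mid 0.57 [546.  75.] [ 0.5688 -0.0518]
   rect 0.83 [ 0.591 -0.167] [0.062 0.056] 6.4
   rect 0.66 [ 0.4072 -0.1537] [0.086 0.042] 36.4
bar_mid 0.87 [272. 118.] [0.5174 0.0916]
   rect 0.84 [0.5169 0.0919] [0.166 0.032] 1.6
fulcrum_mid 0.93 [275.  63.] [0.5642 0.0899]
   rect 0.63 [0.56   0.0897] [0.03  0.051] 0.6
```

View pics/w9.png

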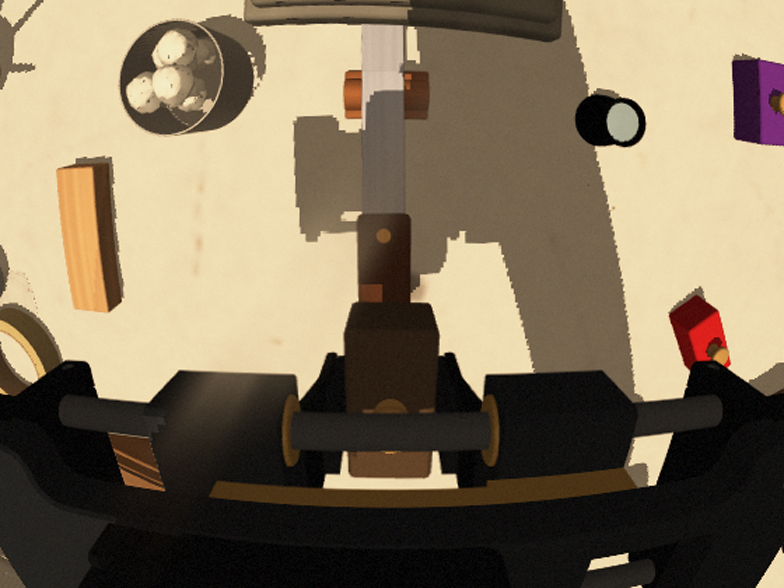

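```bash
python3 -m jog '[[[0.5,-0.4,2.5,0,0,0,2],[0.4,0,2.5,0,0,0,2],[0.26,0,1.5,0,0,0,2],[0.1,0,0.6,0,0,0,2],[0.1,0,0.45,0,0,0,2],[0,0,0,0,0,0,2],[0,0,0,0,0,0,2]]]'
python3 -m jog '[[[0,0,0.1,0,0,0,2],[0,0,0.1,0,0,0,2],[0,0,0,0,0,0,2],[0,0,0,0,0,0,2]]]'
python3 -m jog '[[[0,0,0.1,0,0,0,2],[0,0,0.1,0,0,0,2],[0,0,0,0,0,0,2],[0,0,0,0,0,0,2]]]'
```

```text
time: 27.15
position: [0.4533, 0.0912, 0.0538]
tool_rot: [3.136, 0.021, -0.173]
ft_force: [0.8, -0.3, -4.3]
grip_width: 0.365
time: 27.55
position: [0.4527, 0.0911, 0.0512]
tool_rot: [3.136, 0.021, -0.174]
ft_force: [-0.1, -0.0, -3.6]
grip_width: 0.364
time: 27.95
position: [0.4521, 0.0911, 0.049]
tool_rot: [3.136, 0.021, -0.176]
ft_force: [0.2, -0.4, -4.5]
grip_width: 0.366
```

```bash
python3 -m jog '[[[0,0,0.1,0,0,0,2],[-0.01,0,0.07,0,0.35,0,2],[-0.01,0,0.07,0,0.35,0,2],[-0.01,0,0.07,0,0.35,0,2],[-0.01,0,0.07,0,0.35,0,2],[-0.01,0,0.07,0,0.35,0,2],[-0.01,0,0.07,0,0.35,0,2],[-0.01,0,0.07,0,0.35,0,2],[-0.01,0,0.07,0,0.35,0,2]]]'
python3 -m jog '[[[-0.01,0,0.07,0,0.35,0,2],[-0.01,0,0.07,0,0.35,0,2],[-0.01,0,0.07,0,0.35,0,2],[-0.01,0,0.07,0,0.35,0,2],[-0.01,0,0.07,0,0.35,0,2],[-0.01,0,0.07,0,0.35,0,2],[-0.01,0,0.07,0,0.35,0,2],[-0.01,0,0.07,0,0.35,0,2]]]'
```

```text
time: 28.85
position: [0.4508, 0.0911, 0.0425]
tool_rot: [3.139, 0.021, -0.098]
ft_force: [-0.4, 0.6, -4.0]
grip_width: 0.364
time: 29.65
position: [0.4497, 0.091, 0.0369]
tool_rot: [3.141, 0.021, -0.021]
ft_force: [0.5, -0.4, -4.1]
grip_width: 0.369
```

```bash
cat > bw.py <<'E'
from h import *
from scipy.optimize import brentq
im=imaging.get_image("wrist");s=st();save(im,"w10.png",1.4)
g=im["frame"].astype(np.float32)
for d in finder.trace("bar_mid","wrist")[:1]:
    m=d["region"];print(d["conf"],m.sum())
    gg=cv2.GaussianBlur(g,(0,0),.7);dx=np.abs(np.roll(gg,-1,1)-np.roll(gg,1,1)).sum(2)
    def sub(r,c):
        a=int(c)-3;w=dx[r,a:a+7];i=a+int(w.argmax());y=dx[r,i-1:i+2];return i+.5*(y[0]-y[2])/(y[0]-2*y[1]+y[2])
    for r in range(0,420,8):
        c=np.nonzero(m[r])[0]
        if len(c)<8: continue
        l,q=sub(r,c[0]),sub(r,c[-1]);out=[]
        for W in(.024,.03):
            f=lambda z:np.hypot(*(onz(im,(l,r),z,True)-onz(im,(q,r),z,True))[:2])-W
            try:z=brentq(f,-.08,.15);out.append(((onz(im,(l,r),z,True)+onz(im,(q,r),z,True))/2).round(3))
            except Exception: out.append(None)
        print(r,round(l,1),round(q,1),*out)
E
python3 bw.py
```

```text
t 29.7 p [0.4494 0.091  0.0368] rot [ 3.141  0.022 -0.022] F [-0.6  0.4 -4.7] g 0.36507629724429236
0.9 9479
0 256.4 298.2 [0.603 0.093 0.02 ] [ 0.62   0.093 -0.027]
8 256.4 300.8 [0.594 0.092 0.031] [ 0.609  0.092 -0.013]
16 255.7 301.1 [0.588 0.092 0.034] [ 0.602  0.092 -0.009]
24 255.3 301.4 [0.583 0.092 0.037] [ 0.595  0.092 -0.006]
32 256.3 301.0 [0.58  0.092 0.031] [ 0.591  0.092 -0.013]
40 255.8 301.2 [0.574 0.092 0.033] [ 0.585  0.092 -0.01 ]
48 256.9 299.0 [0.573 0.092 0.02 ] [ 0.583  0.092 -0.028]
56 256.7 299.0 [0.568 0.092 0.02 ] [ 0.577  0.092 -0.027]
64 256.7 299.2 [0.563 0.092 0.021] [ 0.57   0.092 -0.026]
72 256.9 299.1 [0.558 0.092 0.02 ] [ 0.565  0.092 -0.028]
80 257.0 299.2 [0.554 0.092 0.02 ] [ 0.559  0.092 -0.027]
88 257.0 299.2 [0.549 0.092 0.02 ] [ 0.553  0.092 -0.027]
96 257.3 299.0 [0.544 0.092 0.018] [ 0.547  0.092 -0.03 ]
104 256.0 300.9 [0.539 0.091 0.032] [ 0.541  0.091 -0.012]
112 258.1 300.0 [0.535 0.091 0.02 ] [ 0.535  0.091 -0.028]
120 257.5 300.3 [0.53  0.091 0.024] [ 0.53   0.091 -0.022]
128 256.9 300.4 [0.526 0.091 0.028] [ 0.524  0.091 -0.018]
136 256.9 300.5 [0.521 0.091 0.029] [ 0.519  0.091 -0.016]
144 256.6 300.6 [0.517 0.091 0.031] [ 0.513  0.091 -0.013]
152 256.7 300.4 [0.513 0.091 0.03 ] [ 0.508  0.091 -0.014]
160 257.0 300.5 [0.508 0.091 0.03 ] [ 0.502  0.091 -0.014]
168 257.2 300.5 [0.504 0.091 0.03 ] [ 0.496  0.091 -0.014]
176 257.7 300.3 [0.499 0.091 0.028] [ 0.49   0.09  -0.017]
184 257.7 300.4 [0.494 0.09  0.03 ] [ 0.485  0.09  -0.015]
192 255.3 303.4 [0.495 0.09  0.051] [0.485 0.09  0.011]
200 252.1 305.8 [0.495 0.091 0.069] [0.486 0.09  0.033]
208 252.4 305.8 [0.492 0.09  0.069] [0.482 0.09  0.034]
```

```bash
python3 -c "
from h import *
a=imaging.get_image('scene')['frame'][195:315,185:345,::-1];b=imaging.get_image('wrist')['frame'][0:300,150:410,::-1]
a=cv2.resize(a,None,fx=2.75,fy=2.75,interpolation=cv2.INTER_CUBIC);b=cv2.resize(b,(346,400));o=np.zeros((400,800,3),np.uint8);o[:a.shape[0],:440]=a;o[:,446:792]=b
cv2.imwrite('pics/c11.png',o)"
```

```text
(no output)
```

View pics/c11.png

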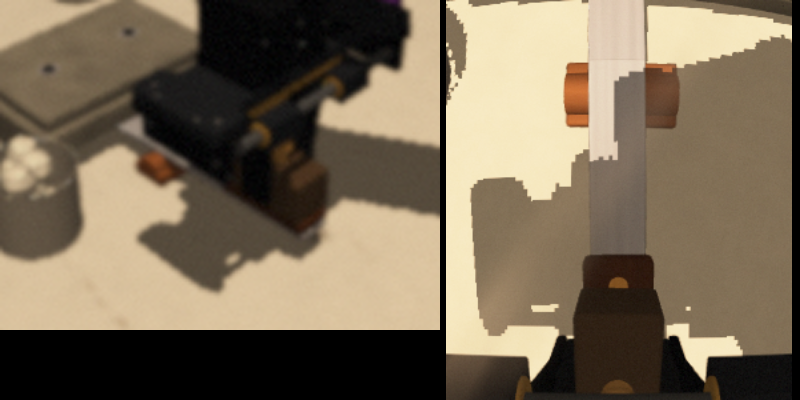

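The weight is directly over the grip, and the bar runs over the fulcrum to the stone's edge. I'll keep lowering and watch the force.

```bash
for i in 1 2; do python3 -m jog '[[[-0.01,0,0.07,0,0.35,0,2],[-0.01,0,0.07,0,0.35,0,2],[-0.01,0,0.07,0,0.35,0,2],[-0.01,0,0.07,0,0.35,0,2],[0,0,0,0,0,0,2]]]'; done
python3 - <<'E'
from h import *
F=[]
for i in range(6): imaging.get_image("scene");F.append(ctrl.get_state()["ft_force"])
print(np.mean(F,0))
E
python3 bw.py|awk 'NR%3==1'
```

```text
time: 30.35
position: [0.4491, 0.091, 0.0341]
tool_rot: [3.141, 0.021, 0.017]
ft_force: [-0.7, 0.1, -4.3]
grip_width: 0.364
time: 30.85
position: [0.4489, 0.091, 0.0313]
tool_rot: [-3.141, -0.022, -0.055]
ft_force: [0.4, 0.3, -3.5]
grip_width: 0.364
[-0.54891161  0.05042144 -3.25945187]
t 31.2 p [0.4489 0.0911 0.0314] rot [-3.141 -0.021 -0.054] F [-0.2  0.4 -3.8] g 0.3641797418077981
8 256.3 300.8 [0.593 0.092 0.033] [ 0.61   0.092 -0.01 ]
32 256.1 301.0 [0.579 0.092 0.032] [ 0.592  0.092 -0.011]
56 256.7 299.1 [0.568 0.092 0.021] [ 0.579  0.092 -0.026]
80 256.9 299.2 [0.553 0.092 0.02 ] [ 0.561  0.092 -0.027]
104 256.0 300.8 [0.538 0.091 0.03 ] [ 0.542  0.091 -0.014]
128 257.0 300.3 [0.525 0.091 0.025] [ 0.526  0.091 -0.021]
152 256.8 300.4 [0.512 0.091 0.027] [ 0.509  0.091 -0.018]
176 257.5 300.3 [0.498 0.091 0.026] [ 0.492  0.09  -0.019]
200 252.0 305.8 [0.493 0.091 0.065] [0.485 0.09  0.03 ]
```

The bar height now tracks the weight, since 2° of slope at 110 mm gives 31.2 mm against a reading of 31.4 mm, so it is in contact. I'll continue down.

```bash
python3 -m jog '[[[-0.01,0,0.07,0,0.36,0,2],[-0.01,0,0.07,0,0.36,0,2],[-0.01,0,0.07,0,0.36,0,2],[-0.01,0,0.07,0,0.36,0,2],[-0.01,0,0.07,0,0.36,0,2],[-0.01,0,0.07,0,0.36,0,2],[-0.01,0,0.07,0,0.36,0,2],[-0.01,0,0.07,0,0.36,0,2],[-0.01,0,0.07,0,0.36,0,2],[-0.01,0,0.07,0,0.36,0,2],[0,0,0,0,0,0,2],[0,0,0,0,0,0,2]]]'
python3 -m jog '[[[-0.01,0,0.06,0,0.36,0,2],[-0.01,0,0.06,0,0.36,0,2],[-0.01,0,0.06,0,0.36,0,2],[-0.01,0,0.06,0,0.36,0,2],[0,0,0,0,0,0,2],[0,0,0,0,0,0,2]]]'
```

```text
time: 32.45
position: [0.4483, 0.091, 0.0243]
tool_rot: [-3.137, -0.021, -0.153]
ft_force: [-0.2, 0.2, -3.4]
grip_width: 0.368
time: 33.05
position: [0.4481, 0.091, 0.0219]
tool_rot: [-3.135, -0.021, -0.192]
ft_force: [-0.3, -0.1, -4.2]
grip_width: 0.36
```

```bash
for i in 1 2 3; do python3 -m jog '[[[0,0,0.06,0,0.3,0,2],[0,0,0.06,0,0.2,0,2],[0,0,0,0,0,0,2],[0,0,0,0,0,0,2]]]'|grep -v grip; done
```

```text
time: 33.45
position: [0.4482, 0.091, 0.0206]
tool_rot: [-3.134, -0.021, -0.206]
ft_force: [-1.0, -0.3, -3.9]
time: 33.85
position: [0.4485, 0.091, 0.0195]
tool_rot: [-3.133, -0.021, -0.22]
ft_force: [-1.0, 0.1, -2.4]
time: 34.25
position: [0.4488, 0.0911, 0.0192]
tool_rot: [-3.133, -0.021, -0.234]
ft_force: [-5.6, 0.2, 7.3]
```

```bash
python3 -m jog '[[[0,0,-0.06,0,0,0,2],[0,0,0,0,0,0,3.6],[0,0,0,0,0,0,4.2],[0,0,0,0,0,0,5],[0,0,0,0,0,0,6],[0,0,0,0,0,0,6.5],[0,0,0,0,0,0,6.5]]]'
python3 -m jog '[[[0,0,-1,0,0,0,6.5],[0,0,-2,0,0,0,6.5],[0,0,-4,0,0,0,6.5],[0,0,-4,0,-4.2,0,6.5],[0,0,-2,0,-4.3,0,6.5],[0,0,0,0,0,0,6.5]]]'
python3 - <<'E'
from h import *
s=st();M=R.from_rotvec(s["tool_rot"]).as_matrix();print(M.round(3).tolist())
Z["weight_mid"]=.045;ZT["weight_mid"]=.055
look(["weight_mid"],Z,"w12.png");look(["stone_base","chock_mid","weight_mid","fulcrum_mid"],Z,"t12.png",cam="top");look(["weight_mid","chock_mid","cotton_pot","eye_loupe"],Z,cam="scene")
E
```

```text
time: 34.95
position: [0.4488, 0.0911, 0.019]
tool_rot: [-3.132, -0.021, -0.234]
ft_force: [-0.5, -0.8, 0.0]
grip_width: 0.72
time: 35.55
position: [0.4348, 0.0914, 0.1518]
tool_rot: [-3.14, -0.021, -0.012]
ft_force: [0.6, -0.1, -0.1]
grip_width: 0.747
t 35.55 p [0.4348 0.0914 0.1518] rot [-3.14  -0.021 -0.012] F [ 0.6 -0.1 -0.1] g 0.7470636643859402
[[1.0, 0.013, 0.007], [0.013, -1.0, 0.001], [0.007, -0.001, -1.0]]
weight_mid 0.63 [280. 204.] [0.4421 0.0891]
weight_mid 0.62 [527.  81.] [ 0.5827 -0.1685]
weight_mid 0.56 [498. 241.] [ 0.4063 -0.151 ]
   rect 0.65 [0.4471 0.0899] [0.067 0.032] 0.2
   rect 0.58 [ 0.4121 -0.138 ] [0.074 0.04 ] 35.3
stone_base 0.65 [234. 164.] [0.672  0.0774]
stone_base 0.63 [184. 201.] [0.581 0.207]
   rect 0.56 [0.6706 0.0783] [0.18 0.13] 87.6
chock_mid 0.67 [141. 245.] [0.4726 0.3142]
   rect 0.58 [0.4753 0.311 ] [0.039 0.109] 85.6
weight_mid 0.87 [334. 268.] [ 0.4068 -0.1635]
weight_mid 0.78 [342. 189.] [ 0.5981 -0.1894]
weight_mid 0.5 [230. 253.] [0.4488 0.0891]
   rect 0.92 [ 0.4021 -0.1623] [0.064 0.034] 38.3
   rect 0.87 [ 0.5924 -0.1787] [0.065 0.04 ] 9.6
   rect 0.59 [0.4482 0.0931] [0.053 0.03 ] 2.0
   rect 0.44 [0.5611 0.0904] [0.048 0.028] 88.7
weight_mid 0.97 [382. 226.] [ 0.3832 -0.1445]
weight_mid 0.8 [318. 193.] [ 0.5724 -0.1574]
weight_mid 0.75 [287. 265.] [0.4431 0.094 ]
   rect 0.76 [ 0.3782 -0.1269] [0.063 0.088] 33.7
   rect 0.67 [ 0.544  -0.1416] [0.031 0.084] 32.1
chock_mid 0.97 [181. 336.] [0.4717 0.3175]
   rect 0.81 [0.4668 0.315 ] [0.043 0.125] 85.2
cotton_pot 0.6 [201. 278.] [0.5715 0.2039]
eye_loupe 0.62 [291. 224.] [ 0.5715 -0.0588]
eye_loupe 0.25 [182. 336.] [0.4801 0.3118]
```

```bash
python3 -m jog '[[[0.2,-4.4,0,0,0,0,7],[0.2,-4.4,0,0,0,0,7],[0.2,-4.4,0,0,0,0,7],[0.2,-4.4,0,0,0,0,7],[0.2,-4.4,0,0,0,5.2,7],[0,0,0,0,0,0,7],[0,0,0,0,0,0,7]]]'
python3 - <<'E'
from h import *
st();look(["chock_mid"],Z)
E
```

```text
time: 37.2
position: [0.4371, 0.3119, 0.1472]
tool_rot: [-3.139, 0.116, 0.001]
ft_force: [0.1, -0.0, 0.3]
grip_width: 0.804
t 37.2 p [0.4371 0.3119 0.1472] rot [-3.139e+00  1.160e-01  1.000e-03] F [ 0.1 -0.   0.3] g 0.8035501706204257
chock_mid 0.7 [274. 162.] [0.4773 0.3122]
   rect 0.62 [0.4748 0.3108] [0.037 0.11 ] 85.0
```

```bash
python3 -m jog '[[[0.8,-0.2,3,0,0,0.8,6],[0,0,4,0,0,0,6],[0,0,4,0,0,0,6],[0,0,2.5,0,0,0,6],[0,0,1.3,0,0,0,6],[0,0,0.65,0,0,0,6],[0,0,0,0,0,0,6],[0,0,0,0,0,0,3],[0,0,0,0,0,0,3],[0,0,0,0,0,0,3],[0,0,0,0,0,0,3],[0,0,0,0,0,0,3]]]' 25
python3 -m jog '[[[0,0,0,0,0,0,3],[0,0,-1,0,0,0,3],[0,0,-2,0,0,0,3],[0,0,-4,0,0,0,3],[0,0,-4,0,0,-5,3],[0,0,0,0,0,0,3],[0,0,0,0,0,0,3]]]'
python3 -c "
from h import *
st();Z['chock_mid']=.125;ZT['chock_mid']=.135;look(['chock_mid'],Z)"
```

```text
time: 38.55
position: [0.4465, 0.3128, -0.0062]
tool_rot: [-3.138, 0.143, -0.003]
ft_force: [-0.2, -0.2, 3.5]
grip_width: 0.411
time: 39.25
position: [0.4464, 0.3122, 0.1039]
tool_rot: [3.142, -0.008, 0.004]
ft_force: [-0.1, -0.4, -0.9]
grip_width: 0.414
t 39.25 p [0.4464 0.3122 0.1039] rot [ 3.142 -0.008  0.004] F [-0.1 -0.4 -0.9] g 0.41384286305623386
chock_mid 0.78 [280. 226.] [0.4755 0.3105]
   rect 0.6 [0.4758 0.3119] [0.107 0.036] 1.6
```

```bash
python3 -m jog '[[[0.8,4,0,0,0,0,3],[0.8,4,0,0,0,0,3],[0.8,4,0,0,0,0,3],[0.8,4,0,0,0,0,3],[0.8,4,0,0,0,0,3],[1,4,0,0,0,0,3],[1.1,4.2,0,0,0,0,3],[0,0,0,0,0,0,3],[0,0,0,0,0,0,3],[0,0,0,0,0,0,3]]]'
python3 -c "
from h import *
st();look(['chock_mid','fulcrum_mid','stone_base','eye_loupe'],{**Z,'chock_mid':.12},'w13.png')"
```

```text
time: 40.4
position: [0.505, 0.0314, 0.1024]
tool_rot: [-3.141, 0.004, 0.002]
ft_force: [0.5, -0.0, 0.3]
grip_width: 0.416
t 40.4 p [0.505  0.0314 0.1024] rot [-3.141e+00  4.000e-03  2.000e-03] F [ 0.5 -0.   0.3] g 0.4161746961923798
chock_mid 0.91 [278. 224.] [0.5342 0.0309]
   rect 0.93 [0.4943 0.0319] [0.191 0.064] 1.5
   rect 0.64 [0.5711 0.2184] [0.107 0.076] 82.5
fulcrum_mid 0.7 [209. 153.] [0.5596 0.0883]
fulcrum_mid 0.53 [197.  82.] [0.6191 0.0966]
   rect 0.96 [0.5607 0.0911] [0.052 0.03 ] 89.9
stone_base 0.64 [220.  27.] [0.668  0.0791]
   rect 0.79 [0.6417 0.0779] [0.178 0.082] 85.0
eye_loupe 0.74 [371. 154.] [ 0.5581 -0.0496]
eye_loupe 0.44 [276. 224.] [0.4943 0.033 ]
```

```bash
python3 -m jog '[[[0,0,4,0,0,0,3],[0,0,3.5,0,0,0,3],[0,0,2,0,0,0,3],[0,0,0.8,0,0,0,3],[0,0,0.35,0,0,0,3],[0,0,0,0,0,0,3],[0,0,0,0,0,0,3]]]'
python3 -m jog '[[[0.5,0,0,0,0,0,3],[0.5,0,0,0,0,0,3],[0.5,0,0,0,0,0,3],[0,0,0,0,0,0,3]]]'
python3 -m jog '[[[0.4,0,0,0,0,0,3],[0.4,0,0,0,0,0,3],[0.4,0,0,0,0,0,3],[0.2,0,0,0,0,0,3],[0,0,0,0,0,0,3],[0,0,0,0,0,0,3]]]'
```

```text
time: 41.5
position: [0.5072, 0.0301, -0.0021]
tool_rot: [3.141, -0.006, 0.005]
ft_force: [-0.4, -0.7, -1.0]
grip_width: 0.418
time: 41.9
position: [0.5222, 0.03, -0.0029]
tool_rot: [-3.141, 0.007, -0.003]
ft_force: [-0.3, 0.3, -0.2]
grip_width: 0.411
time: 42.5
position: [0.5349, 0.03, -0.0034]
tool_rot: [3.142, -0.006, 0.001]
ft_force: [0.1, 0.1, -1.1]
grip_width: 0.415
```

No contact going in, so the edge is raised clear of the chock. Set it down and release it with a narrow opening.

```bash
python3 -m jog '[[[0,0,0.15,0,0,0,3],[0,0,0.15,0,0,0,3],[0,0,0,0,0,0,3],[0,0,0,0,0,0,4.2],[0,0,0,0,0,0,4.4],[0,0,0,0,0,0,4.4],[0,0,-0.5,0,0,0,4.4],[0,0,-1.5,0,0,0,4.4],[0,0,-4,0,0,0,4.4],[0,0,-4.5,0,0,0,6],[0,0,-4,0,0,0,6],[0,0,0,0,0,0,6]]]'
python3 - <<'E'
from h import *
st();Z["weight_mid"]=.045;ZT["weight_mid"]=.055
look(['chock_mid','stone_base','weight_mid'],Z);
look(['chock_mid','weight_mid','stone_base'],Z,cam="top")
E
```

```text
time: 43.7
position: [0.5394, 0.0308, 0.1461]
tool_rot: [3.14, -0.005, 0.02]
ft_force: [0.8, 0.6, 0.3]
grip_width: 0.657
t 43.7 p [0.5394 0.0308 0.1461] rot [ 3.14  -0.005  0.02 ] F [0.8 0.6 0.3] g 0.6566981954865864
chock_mid 0.57 [282. 181.] [0.5634 0.0267]
   rect 0.73 [0.5559 0.0297] [0.095 0.036] 0.9
   rect 0.89 [0.6678 0.0778] [0.179 0.124] 87.6
weight_mid 0.57 [483. 161.] [ 0.5936 -0.1704]
   rect 0.7 [ 0.5956 -0.1609] [0.058 0.05 ] 6.2
   rect 0.6 [0.4529 0.0759] [0.021 0.076] 76.9
weight_mid 0.6 [334. 270.] [ 0.4005 -0.1618]
weight_mid 0.54 [343. 193.] [ 0.5886 -0.1894]
   rect 0.81 [ 0.5909 -0.1788] [0.065 0.038] 10.4
   rect 0.73 [ 0.4026 -0.163 ] [0.062 0.032] 32.2
stone_base 0.65 [233. 162.] [0.6756 0.0805]
   rect 0.56 [0.6706 0.0797] [0.178 0.127] 88.5
```

```bash
python3 -m jog '[[[-3.4,-2,0,0,0,-0.7,6],[-3.4,-2,0.8,0,0,0,6],[-3.3,-2,1,0,0,0,6],[0,0,0,0,4,0,6],[0,0,0,0,4,0,6],[0,0,0,0,0,0,6],[0,0,0,0,0,0,6]]]'
python3 -c "
from h import *
s=st();M=R.from_rotvec(s['tool_rot']).as_matrix();print('move tool cm',(100*M.T@(np.array([.4488,.091,.0195])-s['position'])).round(2),np.degrees(np.arcsin(M[2,0])));look(['weight_mid'],Z)"
```

```text
time: 45.1
position: [0.4339, 0.0893, 0.1211]
tool_rot: [3.133, 0.013, 0.22]
ft_force: [0.3, 0.7, -0.1]
grip_width: 0.69
t 45.1 p [0.4339 0.0893 0.1211] rot [3.133 0.013 0.22 ] F [ 0.3  0.7 -0.1] g 0.6903463598497879
move tool cm [ 0.06 -0.17 10.27] 8.045842063777117
weight_mid 0.95 [512. 260.] [ 0.3995 -0.1666]
weight_mid 0.93 [529.  89.] [ 0.5886 -0.1832]
   rect 0.78 [0.443  0.0902] [0.07  0.035] 1.0
   rect 0.62 [ 0.4158 -0.1537] [0.081 0.037] 79.2
```

```bash
python3 -m jog '[[[0.05,-0.17,3,0,0,0,6],[0,0,3,0,0,0,6],[0,0,2.2,0,0,0,6],[0,0,1.3,0,0,0,6],[0,0,0.75,0,0,0,6],[0,0,0,0,0,0,6],[0,0,0,0,0,0,4],[0,0,0,0,0,0,2],[0,0,0,0,0,0,2],[0,0,0,0,0,0,2],[0,0,0,0,0,0,2],[0,0,0,0,0,0,2]]]' 45
```

```text
time: 46.45
position: [0.4488, 0.0911, 0.0197]
tool_rot: [3.134, 0.013, 0.221]
ft_force: [-0.5, -0.8, 4.2]
grip_width: 0.363
```

```bash
python3 -m jog '[[[0.01,0,-0.06,0,-0.33,0,2],[0.01,0,-0.06,0,-0.33,0,2],[0.01,0,-0.06,0,-0.33,0,2],[0.01,0,-0.06,0,-0.33,0,2],[0.01,0,-0.06,0,-0.33,0,2],[0.01,0,-0.06,0,-0.33,0,2],[0.01,0,-0.06,0,-0.33,0,2],[0.01,0,-0.06,0,-0.33,0,2],[0.01,0,-0.06,0,-0.33,0,2],[0.01,0,-0.06,0,-0.33,0,2],[0.01,0,-0.06,0,-0.33,0,2],[0.01,0,-0.06,0,-0.33,0,2]]]' 
python3 -m jog '[[[0.01,0,-0.06,0,-0.33,0,2],[0.01,0,-0.06,0,-0.33,0,2],[0.01,0,-0.06,0,-0.33,0,2],[0.01,0,-0.06,0,-0.33,0,2],[0.01,0,-0.06,0,-0.33,0,2],[0.01,0,-0.06,0,-0.33,0,2],[0.01,0,-0.06,0,-0.33,0,2],[0.01,0,-0.06,0,-0.33,0,2],[0.01,0,-0.06,0,-0.33,0,2],[0.01,0,-0.06,0,-0.33,0,2],[0.01,0,-0.06,0,-0.33,0,2],[0.01,0,-0.06,0,-0.33,0,2]]]' 
python3 -m jog '[[[0.01,0,-0.07,0,-0.2,0,2],[0.01,0,-0.07,0,-0.2,0,2],[0.01,0,-0.07,0,0,0,2],[0.01,0,-0.07,0,0,0,2],[0.01,0,-0.07,0,0,0,2],[0.01,0,-0.07,0,0,0,2],[0.01,0,-0.07,0,0,0,2],[0.01,0,-0.07,0,0,0,2],[0.01,0,-0.07,0,0,0,2],[0,0,-0.2,0,0,0,2],[0,0,-0.5,0,0,0,2],[0,0,-1,0,0,0,2]]]'
```

```text
time: 47.65
position: [0.4489, 0.0913, 0.0266]
tool_rot: [-3.139, -0.013, -0.111]
ft_force: [-0.6, 0.3, -3.7]
grip_width: 0.366
time: 48.85
position: [0.4499, 0.0913, 0.0338]
tool_rot: [3.141, 0.013, 0.003]
ft_force: [-0.8, 0.4, -4.3]
grip_width: 0.365
time: 50.05
position: [0.4502, 0.0914, 0.0571]
tool_rot: [-3.141, -0.014, 0.01]
ft_force: [-0.3, 0.3, -4.6]
grip_width: 0.361
```

```bash
python3 -m jog '[[[0,0,-3,0,0,0,2],[0,1,-2.5,0,0,0,2],[0,4.5,0,0,0,0,2],[0,4.5,0,0,0,0,2],[0,3.6,0,0,0,0,2],[0,1.5,2,0,0,0,2],[0,0,4,0,0,0,2],[0,0,3.5,0,0,0,2],[0,0,1.2,0,0,0,2],[0,0,0,0,0,0,2],[0,0,0,0,0,0,2]]]' 
python3 -c "
from h import *
st();look(['bar_mid','fulcrum_mid','stone_base'],Z,cam='top')"
```

```text
time: 51.15
position: [0.4533, -0.0596, 0.0066]
tool_rot: [3.141, 0.014, -0.004]
ft_force: [0.4, 0.0, -4.6]
grip_width: 0.364
t 51.15 p [ 0.4533 -0.0596  0.0066] rot [ 3.141  0.014 -0.004] F [ 0.4  0.  -4.6] g 0.364222517371964
bar_mid 0.82 [232. 226.] [0.5152 0.0859]
bar_mid 0.57 [177. 154.] [0.7009 0.2208]
   rect 0.85 [0.5113 0.0927] [0.033 0.194] 89.6
fulcrum_mid 0.4 [228. 203.] [0.5728 0.0935]
   rect 0.65 [0.5611 0.0904] [0.048 0.028] 88.7
stone_base 0.56 [233. 160.] [0.6831 0.0793]
stone_base 0.23 [227. 186.] [0.617  0.0953]
   rect 0.78 [0.667  0.0797] [0.183 0.13 ] 88.5
```

```bash
python3 -m jog '[[[0,0,0.4,0,0,0,2],[0,0,0.25,0,0,0,2],[0,0,0,0,0,0,3.5],[0,0,0,0,0,0,4.5],[0,0,0,0,0,0,6],[0,0,0,0,0,0,6],[0,0,-1.5,0,0,0,6],[0,0,-4,0,0,0,6],[0,0,-4.5,0,0,0,6]]]'
python3 -m jog '[[[0,-4.5,0,0,0,0,6],[0,-4.5,0,0,0,0,6],[0.1,-4.5,0,0,0,0,6],[0,-1.5,0,0,0,0,6],[0,0,0,0,0,0,6],[0,0,0,0,0,0,6]]]'
python3 bw.py | awk 'NR<3||NR%4==0'; python3 -c "
from h import *
ZT['bar_mid']=.03;look(['bar_mid','weight_mid'],Z)"
```

```text
time: 52.4
position: [0.4508, -0.0591, 0.0985]
tool_rot: [-3.14, -0.014, 0.013]
ft_force: [0.1, -0.3, 0.0]
grip_width: 0.68
time: 53.0
position: [0.4519, 0.0896, 0.0984]
tool_rot: [3.141, 0.013, -0.008]
ft_force: [-0.7, -0.3, -0.4]
grip_width: 0.686
t 53.05 p [0.452  0.0889 0.0983] rot [ 3.141  0.011 -0.009] F [-0.2 -0.1 -0.3] g 0.6899731619382351
0.67 5777
40 329.4 374.9 [0.576 0.052 0.106] [0.587 0.043 0.064]
72 329.9 379.0 [0.557 0.054 0.117] [0.563 0.045 0.079]
104 330.3 379.1 [0.542 0.053 0.117] [0.544 0.044 0.079]
136 330.3 378.8 [0.526 0.053 0.118] [0.524 0.044 0.079]
bar_mid 0.91 [275. 143.] [0.513  0.0909]
   rect 0.93 [0.5087 0.091 ] [0.189 0.03 ] 1.2
weight_mid 0.95 [519. 272.] [ 0.3973 -0.1673]
weight_mid 0.91 [447. 228.] [ 0.4478 -0.0608]
weight_mid 0.64 [557.  87.] [ 0.5916 -0.1838]
   rect 0.89 [ 0.5901 -0.1571] [0.065 0.042] 0.6
   rect 0.74 [ 0.4529 -0.0528] [0.067 0.048] 2.0
```

```bash
python3 -m jog '[[[1.2,-0.2,3,0,0,0,6],[1.1,0,3,0,0,0,6],[0,0,1.4,0,0,0,6],[0,0,0.6,0,0,0,6],[0,0,0,0,0,0,6],[0,0,0,0,0,0,4],[0,0,0,0,0,0,2],[0,0,0,0,0,0,2],[0,0,0,0,0,0,2],[0,0,0,0,0,0,2],[0,0,0,0,0,0,2]]]' 50
```

```text
time: 54.45
position: [0.4748, 0.0923, 0.0187]
tool_rot: [3.141, 0.013, -0.007]
ft_force: [0.2, -0.5, 1.3]
grip_width: 0.333
```

```bash
python3 -m jog '[[[0,0,-0.15,0,-0.8,0,2],[0,0,-0.15,0,-0.8,0,2],[0,0,-0.15,0,-0.8,0,2],[0,0,-0.15,0,-0.8,0,2],[0,0,-0.2,0,-0.8,0,2],[0,0,0,0,0,0,2]]]'
python3 -m jog '[[[-0.4,0,0,0,0,0,2],[-0.4,0,0,0,0,0,2],[-0.5,0,0,0,0,0,2],[-0.6,0,0,0,0,0,2],[0,0,0,0,0,0,2]]]'
```

```text
time: 55.05
position: [0.4751, 0.0928, 0.0264]
tool_rot: [-3.139, -0.013, 0.119]
ft_force: [0.7, -0.8, -2.5]
grip_width: 0.325
time: 55.55
position: [0.4547, 0.0923, 0.0278]
tool_rot: [3.138, 0.014, -0.119]
ft_force: [-0.5, 0.1, -1.9]
grip_width: 0.328
```

```bash
python3 -m jog '[[[-0.7,0,0,0,0,0,2],[-0.8,0,0,0,0,0,2],[-0.7,0,0,0,0,0,2],[0,0,-2,0,0,0,2],[0,0,-4,0,0,0,2],[0,0,-2,0,4,0,2],[0,-4,0,0,0,0,2],[0.4,-4.3,0,0,0,0,2],[0.6,-4.3,0,0,0,0,2],[0.6,-4.3,0,0,0,0,2],[0.2,-2.4,0,0,0,0,2],[0,0,0,0,0,0,2]]]'
python3 -c "
from h import *
st();look(['bar_mid'],{**Z,'bar_mid':.12},cam='top')"
python3 -m jog '[[[0,0,4,0,0,0,2],[0,0,3.5,0,0,0,2],[0,0,0.8,0,0,0,2],[0,0,0,0,0,0,2]]]'
```

```text
time: 56.75
position: [0.4544, 0.2903, 0.1094]
tool_rot: [-3.138, -0.024, 0.01]
ft_force: [-0.4, 0.7, -2.0]
grip_width: 0.326
t 56.75 p [0.4544 0.2903 0.1094] rot [-3.138 -0.024  0.01 ] F [-0.4  0.7 -2. ] g 0.3264501021525359
bar_mid 0.79 [137. 238.] [0.4935 0.2934]
   rect 0.62 [0.491  0.3179] [0.032 0.22 ] 89.0
time: 57.3
position: [0.4553, 0.2835, 0.0253]
tool_rot: [3.14, 0.011, -0.011]
ft_force: [0.3, 0.3, -2.9]
grip_width: 0.332
```

```bash
for i in 1 2; do python3 -m jog '[[[0,0,0.5,0,0,0,2],[0,0,0.4,0,0,0,2],[0,0,0,0,0,0,2]]]'|grep -v rot;done; python3 -m jog '[[[0,0,0.3,0,0,0,2],[0,0,0,0,0,0,2]]]'|grep -v rot
```

```text
time: 57.6
position: [0.4565, 0.2854, 0.0178]
ft_force: [0.1, 0.0, -2.8]
grip_width: 0.33
time: 57.9
position: [0.4554, 0.2851, 0.0076]
ft_force: [-0.2, 0.5, -2.2]
grip_width: 0.33
time: 58.1
position: [0.4556, 0.2853, 0.0048]
ft_force: [-0.5, -0.8, -2.6]
grip_width: 0.333
```

```bash
for i in 1 2 3; do python3 -m jog '[[[0,0,0.2,0,0,0,2],[0,0,0,0,0,0,2]]]'|egrep 'pos|force';done
```

```text
position: [0.4557, 0.2853, 0.003]
ft_force: [0.2, 0.0, -2.4]
position: [0.4557, 0.2853, 0.001]
ft_force: [0.1, 0.3, -2.6]
position: [0.456, 0.2856, -0.0004]
ft_force: [-2.0, -0.7, 1.7]
```

Contact with the table. Release, go up and check.

```bash
python3 -m jog '[[[0,0,0,0,0,0,3.6],[0,0,0,0,0,0,4.5],[0,0,0,0,0,0,5.5],[0,0,0,0,0,0,6],[0,0,-2,0,0,0,6],[0,0,-4,0,0,0,6],[0,0,-4.5,0,0,0,6],[0,0,-4.5,0,0,0,6],[0,0,0,0,0,0,6]]]'
python3 - <<'E'
from h import *
st();ZT["weight_mid"]=.035
look(["stone_base","bar_mid","fulcrum_mid","chock_mid","weight_mid","cotton_pot","eye_loupe","varnish_jar"],Z,cam="top")
a=imaging.get_image('scene')['frame'][195:350,140:390,::-1];b=imaging.get_image('top')['frame'][120:290,110:360,::-1]
a=cv2.resize(a,(500,310),interpolation=cv2.INTER_CUBIC);b=cv2.resize(b,(400,272),interpolation=cv2.INTER_CUBIC)
o=np.zeros((590,500,3),np.uint8);o[:310,:500]=a;o[315:587,:400]=b;cv2.imwrite('pics/fin.png',o)
E
```

```text
time: 59.6
position: [0.4599, 0.2883, 0.1553]
tool_rot: [-3.137, -0.013, -0.008]
ft_force: [-0.4, 0.8, 0.1]
grip_width: 0.686
t 59.6 p [0.4599 0.2883 0.1553] rot [-3.137 -0.013 -0.008] F [-0.4  0.8  0.1] g 0.6859799169471105
stone_base 0.55 [234. 164.] [0.6724 0.0777]
   rect 0.6 [0.6676 0.078 ] [0.18  0.129] 87.6
bar_mid 0.87 [156. 235.] [0.4958 0.2786]
bar_mid 0.17 [234. 165.] [0.6683 0.0773]
   rect 0.69 [0.5783 0.2122] [0.075 0.065] 88.5
   rect 0.67 [0.5462 0.2848] [0.099 0.024] 0.5
fulcrum_mid 0.75 [228. 203.] [0.5719 0.0945]
fulcrum_mid 0.61 [152. 196.] [0.5955 0.283 ]
fulcrum_mid 0.51 [283. 207.] [ 0.559  -0.0429]
   rect 0.47 [0.5599 0.0904] [0.048 0.03 ] 88.5
chock_mid 0.96 [252. 206.] [0.5647 0.0333]
   rect 0.62 [0.5566 0.029 ] [0.093 0.034] 1.3
   rect 0.62 [0.6703 0.0806] [0.184 0.133] 88.5
weight_mid 0.94 [341. 189.] [ 0.5989 -0.1874]
weight_mid 0.55 [293. 249.] [ 0.4541 -0.0656]
   rect 0.94 [ 0.5923 -0.1821] [0.066 0.039] 7.8
   rect 0.88 [ 0.4011 -0.1653] [0.066 0.034] 34.0
cotton_pot 0.69 [182. 202.] [0.5774 0.2114]
eye_loupe 0.51 [283. 206.] [ 0.5625 -0.0434]
```

View pics/fin.png

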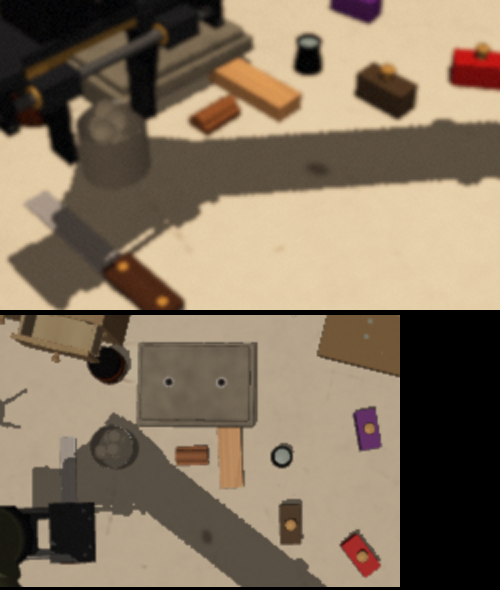

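All as wanted: the base rests on the chock, the weight stands upright, the bar lies clear, and the pot and loupe haven't moved. Handing in.

```bash
python3 -c "
from bench import close_job
print(close_job())"
```

```text
the job is handed in; nothing more can be done
None
```

The front edge of the stone base is raised on the chock, and I handed the job in at about 60 s of the 72 s allowed. I worked in the order you asked: bar, weight, chock, weight off, bar out.

**Lifting and settling:**
- **Up:** I lowered the weight at 6–10 mm/s until the grip was on the table, where the wrist force turned to +7 N.
- **Chock:** It met no resistance going in and ended about 15 mm under the edge, on the loupe's side of the bar.
- **Down:** I raised the weight at about 6 mm/s so the stone settled onto the chock, then stood the weight upright on the table.
- **Bar:** I pulled it back out and laid it on the table to the robot's left, where the chock had been.

**Last checks:** The final pictures show the stone on the chock, the brown weight upright and the bar clear of the base. The fulcrum measured within about 1 mm of where it started (one low-quality point estimate disagreed by about 11 mm). The cotton pot measured within about 2 mm. The loupe's last two estimates were about 7 mm apart in the top view, which matches the network's scatter, and it looked unmoved. The purple and red look-alikes were not touched.

**Failed or uncertain:**
- **First bar grasps:** The first two attempts closed above the grip without moving the bar. The fingertips sit roughly 30 mm higher than the tool description implies, so I worked from measured offsets after that.
- **Force while lowering the weight:** It stayed nearer the full weight than I expected, so I judged contact by how the bar's height followed the weight.
- **Varnish jar:** The network did not report it in the last check. I only saw it in the picture, apparently in its place.
- **Base tilt:** I did not measure the final raised height directly.

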